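# Unlock a dish imager and park its locking pin

### The arm

A 6-joint arm with a two-finger parallel gripper is mounted at the origin on a cart in front of the work surface, level with it; the furniture and walls round the work are solid. World frame = base frame: x ahead of the robot, y to its left, z up, the work surface at z = 0. Lengths are in mm, angles in rad, forces in N, time in s.
With the tool pointing down it reaches from about 350 to 775 mm from the base axis. Payload 7.3 kg.
Tool frame: the origin (TCP) lies midway between the tips of the shut fingers; the grasp point (between the pads) lies 19 mm behind it; x points along the fingers, y is the direction in which the jaws open and shut, and the axes are right-handed (so a half turn about x gives the same grasp; the last joint's range is limited). The gripper opens to 92 mm and grips with 3 to 60 N. Pads are 19 mm wide; open, the fingers measure 130 mm over their backs; the gripper's body (75 mm by 190 mm) begins 47 mm behind the grasp point.
Start: joints at [-1.364, 0.342, 1.524, -0, 1.275, -0.146], TCP at [181.425, -492.676, 226.741] pointing down, gripper open.
Joint ranges: [-2.53, 2.53], [-0.77, 2.02], [0.04, 2.7], [-1, 4.14], [0.28, 2.66], [-3.11, 3.11]. Speed limits (rad/s): [2.57, 2.57, 3.14, 3.14, 3.14, 3.14].

### API

Orientations are given as [roll, pitch, yaw] about the fixed x, y, z axes, in that order (R = Rz(yaw) Ry(pitch) Rx(roll)).
In Python, from plant import bot gives the robot as it stands. The module is installed in compiled form; this text tells all that it offers.
- The arm moves only by the shell command python3 -m handwheel 'ROWS' [OPENING]. ROWS is JSON, a list that holds one entry, the list of rows, each a list of 4 numbers: the shift along the tool's x, y, z in cm, then the turn about the tool's x in rad. A call has 1 to 8 rows; each row shifts and turns the commanded pose from where the row before left it, along the tool's axes as they then stand; what a row does not reach is not made up. A row lasts 1/12 s, in which the tool goes at most 41.7 mm and 7.16 degrees, less where a joint would pass 70% of its speed; a pose out of reach is approached as far as the arm can. A call is refused whole if a number of a shift passes 4.17 or a number of a turn 0.125, either way. A call with a gripper value outside its range is refused whole. OPENING is the opening, from 0 (shut) to 1 (fully open), set as the call begins (- or left out, the last holds). The fingers move at their own pace and stop on an object; the grip force is fixed at half the most. Time passes only in rows, so rows that do not move let the fingers close. It gives the time, the measured TCP pose, the force and the opening at its end, in the units of the state.
- bot.get_obs(): the state, without advancing time (a new reading comes with each control period).
- bot.capture(name): name is "scene" or "top"; returns (picture, depth): 384x512x3 uint8, red, green, blue; 384x512 float32, mm along the optical axis (not along the pixel's ray), 0 where there is no reading.
- bot.camera_model(name): a dict with "fx", "fy", "cx", "cy" (pixels), "position" and "rotation" of the camera in the world. Camera axes: x right, y down, z forward; pixel columns grow to the right and rows downward; lengths in mm; the calibration is good to about 2 mm. A picture is of the moment at which its call begins. camera_model takes no time and is no camera call.
- bot.close_job(): hands the job in, once; it reports no verdict.
Trained networks look in the newest picture that a camera, given by its name, has taken for a name from the list of things; names that differ only in an ending like _2 or _b are one class to them, and where a whole thing is asked for, a point or a joint stands for the part that bears it (a point fixed in the world has none). Each returns a list of dicts, best first, with "conf" (0 to 1); they miss things now and then, are a little off and sometimes report something else, mostly with a low value. They report only what shows in the picture. A call takes as long as a camera call. They do not tell look-alikes from the thing itself.
- bot.find_in(camera, label): "bbox" ([left, top, width, height] in pixels, round what is visible of it).
- bot.spot_point(camera, label): "point" ([column, row] in pixels: a listed point, or the origin of a listed thing).
The state is a dict: "time": time; "joint_positions": joint angles; "dq": joint speeds; "tau": joint torques, N m; "tool_pos": TCP position; "tcp_rot": TCP orientation; "contact_force": force on the tool from outside, world axes, zero at the start; "moment": the same for the moment, N m; "grip_width": finger opening in mm.
Only numpy, scipy, OpenCV 4.12 (cv2) and the standard library are available. Lean on these libraries where they do the work, as an engineer would, in place of code of your own. Each camera call takes 0.05 s, during which the arm holds its last target.

### The job

Unlock the dish imager: draw the locking pin straight out by its red head, lay it down on the bench and let go, then take it again by the steel shank and lower it into the notches of the blue parking stand, red head in the head nest. After that slide the imager's carriage all the way out towards the robot, dish and all, and let go. Never drop the pin, and leave the bottle, tape roll, carton and marker where they are.

Things in the scene. Friction and masses are not known exactly. Their poses are not given: they have to be found in the camera images.
- imager: White dish imager, fixed. Origin: on the bench, mid-width. Own -x is its front (towards the robot), z up. Base plate 12 mm thick, x -130 to +85, y -65 to +65 mm. Lens bridge over the rear (x +27 to +83), top 79 mm. A dark steel lug on its -y edge (x -48 to -8, y -65 to -53, top z 58 mm) holds the locking pin. A desk lamp hangs over the bench on its +y side: pass clear of it.
- bore_mouth (a point): Outer mouth of the lug's bore, on its axis, at imager (-28, -65, 40) mm. The bore, 18 mm in diameter, runs level along the imager's y; the pin is drawn out towards the imager's -y, by at least 100 mm. At the start the pin is fully home: only its head sticks out, axis 39 mm above the bench, nothing but bench under it; it locks the carriage.
- lock_pin: Loose locking pin, 0.14 kg, 136 mm long. Origin: on its axis at the shoulder between head and shank. Round steel shank, 16 mm in diameter, 100 mm along own +y; square red plastic head, 26 x 26 mm, 36 mm along -y. Centre of mass about 23 mm up the shank. On the bench it rests on a flat of the head and the shank's tip, and does not roll.
- pin_tip (a point): Free end of the pin's shank, on the axis, 100 mm from the shoulder.
- park_stand: Blue parking stand, fixed. Origin: on the bench; own y is the parked pin's direction from head to tip. Base 8 mm thick, x +-35, y -87 to +73 mm. Two saddles 12 mm thick, at y = -25 and +47, have notches open at the top: 20 mm wide, flaring to about 32 at the top (z = 62), floor at z = 37 mm. Pipettes hang from the shelf on its -y side: keep the wrist clear.
- notch (a point): On the axis of a seated pin, midway between the saddles, at stand (0, 11, 45) mm; the shank's point 48.5 mm from the shoulder comes here. 60 mm of shank lie free here between the saddles for the fingers, 29 mm of air below it.
- nest (a point): Middle of the open-topped nest for the pin's head, at stand (0, -55.5, 45) mm: inside it is 33 mm wide and reaches from y -80 to -31; walls up to z = 61 mm; no room in it for fingers beside the head. The parked pin's shoulder is at stand y -31 to -44 mm (middle -37.5), at z = 45 mm.
- carriage (a joint): Slide of the imager's aluminium carriage, which bears a closed clear dish between four pegs; in m. 0 = in, under the lens bridge, as at the start; 0.060 = all the way out at its stop, towards the imager's -x. Friction about 2 N; it stays where it is left. Locked while the pin is in.
- carriage_grip (a point): Centre of the top of the carriage's black upright grip: 12 mm thick along the imager's x, 24 mm wide along its y, top at z = 94 mm. With the carriage in, it is at imager (-52, 0, 94) mm; behind it (x -42 to -14, y -40 to +10) is the dark lock bar, top at z = 56 mm. Moves with the carriage.
- dish: Closed clear dish, loose, 89 mm in diameter, 14 mm high, lying on the carriage between four black pegs that carry it along. Origin: centre of its underside, at the start at imager (33, 0, 28) mm.
- bottle: Bystander: clear bottle with blue cap, 56 mm in diameter, 105 mm tall. Origin: centre of its underside.
- tape: Bystander: roll of teal tape lying flat, 45 mm in diameter, 19 mm high. Origin: centre of its underside.
- carton: Bystander: white carton with a blue band, 59 x 126 x 58 mm high. Origin: centre of its underside.
- red_marker: Bystander: white marker pen with red cap, lying along its own y, 138 mm long, 15 mm thick. Origin: centre of its underside.
Things that resemble listed ones, but are neither listed nor needed, are in the scene too. Leave any orange look-alike of the park_stand alone.

How it is judged (in metres and radians):
On the way, in this order (a step that is already met when the one before it is completed fails the run):
1. the pin is out of the imager, lies on the bench and is let go (height (world z) of each of lock_pin, pin_tip below 0.022 m and linear speed of lock_pin below 0.05 m/s and value of joint carriage below 0.01 m and contact force between the fingers and lock_pin below 0.1 N), for 0.2 s.
2. the pin is seated in the notches of the stand, head in the nest, and let go, the carriage still in (x of lock_pin in the frame of park_stand between -0.005 and 0.005 m and z of lock_pin in the frame of park_stand between 0.041 and 0.049 m and y of lock_pin in the frame of park_stand between -0.047 and -0.029 m and angle between the y axis of lock_pin and the y axis of park_stand, either way round below 0.08 rad and linear speed of lock_pin below 0.03 m/s and contact force between the fingers and lock_pin below 0.1 N and value of joint carriage below 0.01 m), for 0.2 s.
3. the carriage is all the way out (value of joint carriage above 0.055 m), for 0.2 s.
At the end, for the whole second after the job is handed in: The pin rests in both notches, head in the nest, released: shoulder within 5 mm of the notch middle, 4 mm of its seated height, 29 to 47 mm along -y from the stand's origin, axis within 0.08 rad of the stand's y. The carriage is at least 55 of 60 mm out (x of lock_pin in the frame of park_stand between -0.005 and 0.005 m and z of lock_pin in the frame of park_stand between 0.041 and 0.049 m and y of lock_pin in the frame of park_stand between -0.047 and -0.029 m and angle between the y axis of lock_pin and the y axis of park_stand, either way round below 0.08 rad and linear speed of lock_pin below 0.03 m/s and contact force between the fingers and lock_pin below 0.1 N and value of joint carriage above 0.055 m); the robot touches nothing.
It fails at once if the dish leaves its place on the carriage (horizontal distance between dish and carriage_grip above 0.1 m or angle between dish's own z axis and vertical above 0.2 rad).
It fails at once if the pin is dropped: it moves faster than 0.7 m/s while the fingers do not touch it (linear speed of lock_pin above 0.7 m/s and contact force between the fingers and lock_pin below 0.1 N).
It fails at once if the bottle, tape roll, carton or marker is moved by more than 30 mm (distance of any of bottle, tape, carton, red_marker from where it was at the start of the episode above 0.03 m).
It also fails if it takes over 64 s, if anything falls off the work surface, if the arm or the gripper's body presses on something with over 40 N, if the wrist force passes 120 N, or if a joint passes its speed limit or range.

## Working session

There is one attempt and no reset: what is moved stays moved. The work goes in short steps, Python scripts to look and compute and a shell command to move; the robot and the scene stay as the last step left them, time stands still between calls to the robot, and variables do not carry over. Pictures are saved under pics/ and viewed, and the job is handed in when it is done.

```bash
mkdir -p pics; ls; python3 - <<'E'
from plant import bot
import cv2,json,numpy as np
print(bot.get_obs())
for c in("scene","top"):
    p,d=bot.capture(c); cv2.imwrite(f"pics/{c}0.png",p[:,:,::-1]); np.save(f"{c}d.npy",d)
    m=bot.camera_model(c); print(c,m)
    for l in ("imager","bore_mouth","lock_pin","park_stand","notch","nest","carriage_grip","dish","bottle","tape","carton","red_marker","pin_tip"):
        s=bot.spot_point(c,l); print(l,[(x["point"],round(x["conf"],2)) for x in s[:3]])
print(bot.get_obs()["time"])
E
```

```text
pics
{'time': 0.0, 'joint_positions': array([-1.36399916e+00,  3.42701041e-01,  1.52500822e+00, -2.43122767e-06,
        1.27541341e+00, -1.45986205e-01]), 'dq': array([ 0.000475  , -0.0017431 ,  0.00015181,  0.00165652, -0.00155346,
        0.0002957 ]), 'tau': array([-2.52337195e-03, -4.31244707e+01, -2.44221228e+01,  7.15176109e-02,
        5.58408850e-02, -1.24109888e-04]), 'tool_pos': array([ 181.33557901, -492.25389869,  226.05929313]), 'tcp_rot': array([-1.71526305,  1.5692663 ,  1.77911369]), 'contact_force': array([-0.13156205, -0.42360456,  0.01210003]), 'moment': array([-0.01310063,  0.03303382, -0.0230213 ]), 'grip_width': 91.77664021553277}
scene {'fx': 354.020759427695, 'fy': 354.020759427695, 'cx': 258.4263961079035, 'cy': 188.5033137752654, 'position': array([-462.73720745,  603.4464062 ,  838.00128544]), 'rotation': array([-2.13225054, -0.02223816, -2.22464657])}
imager [([181.5, 227.3], 0.78), ([235.4, 191.5], 0.66)]
bore_mouth [([203.1, 219.3], 0.65)]
lock_pin [([199.4, 221.6], 0.63)]
park_stand [([354.3, 184.6], 0.62), ([292.9, 199.4], 0.54)]
notch [([351.9, 179.7
[... 525 characters left out ...]
40986, -130.36681122, 1338.1253762 ]), 'rotation': array([-2.93544434,  0.00326273, -1.51930503])}
imager [([175.3, 183.1], 0.57), ([160.9, 183.8], 0.52)]
bore_mouth [([183.2, 187.1], 0.57)]
lock_pin [([188.1, 186.0], 0.63)]
park_stand [([403.3, 239.9], 0.87), ([303.5, 213.0], 0.57)]
notch [([302.0, 212.1], 0.74), ([402.0, 232.6], 0.73)]
nest [([320.5, 204.9], 0.68), ([424.7, 241.3], 0.63), ([183.5, 185.3], 0.22)]
carriage_grip [([159.6, 185.9], 0.62)]
dish [([172.9, 163.7], 0.51), ([264.9, 157.2], 0.2)]
bottle [([349.9, 241.4], 0.64)]
tape [([262.6, 159.0], 0.52)]
carton [([120.8, 206.4], 0.87), ([162.1, 184.6], 0.53)]
red_marker [([232.8, 222.9], 0.58)]
pin_tip [([160.1, 182.4], 0.45)]
1.4
```

View pics/scene0.png

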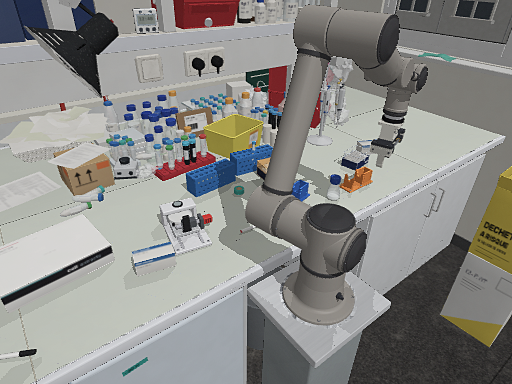

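View pics/top0.png

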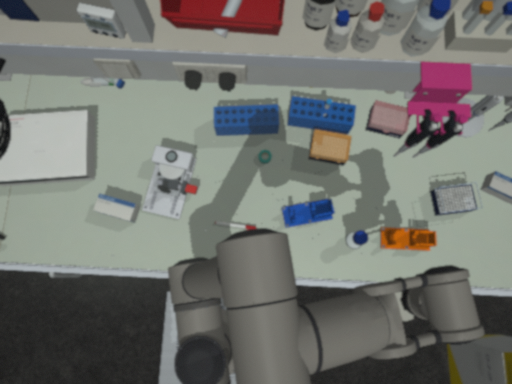

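```bash
python3 - <<'E'
import cv2
a=cv2.imread("pics/top0.png");cv2.imwrite("pics/t1.png",cv2.resize(a[120:290,90:300],None,fx=3.5,fy=3.5,interpolation=cv2.INTER_CUBIC))
cv2.imwrite("pics/t2.png",cv2.resize(a[140:290,270:450],None,fx=4,fy=4,interpolation=cv2.INTER_CUBIC))
a=cv2.imread("pics/scene0.png");cv2.imwrite("pics/s1.png",cv2.resize(a[140:300,110:390],None,fx=2.8,fy=2.8,interpolation=cv2.INTER_CUBIC))
E
```

```text
(no output)
```

View pics/t1.png

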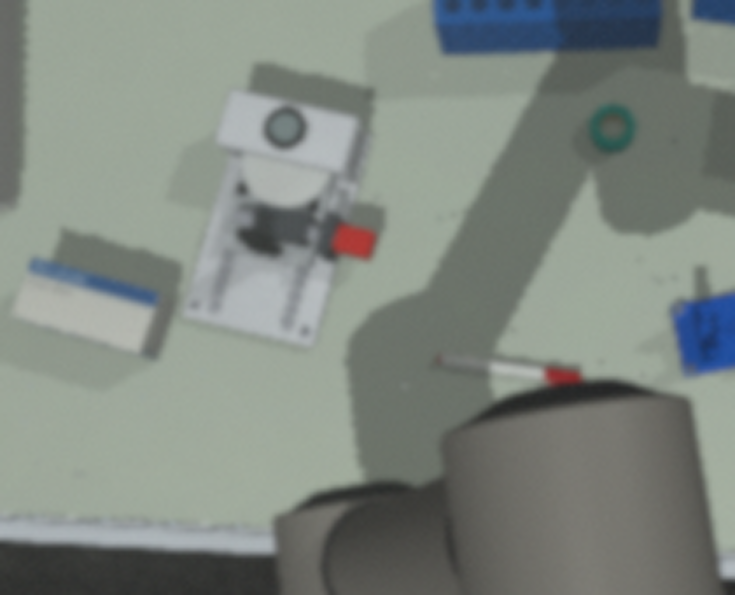

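View pics/t2.png

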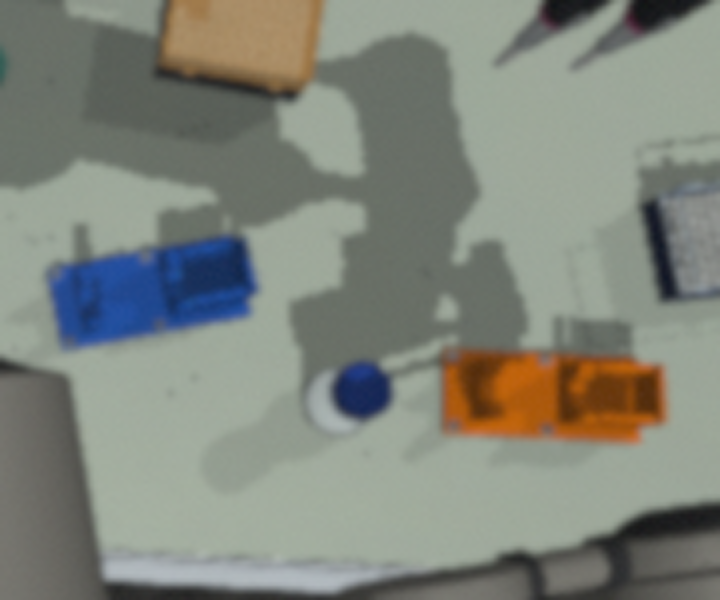

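View pics/s1.png

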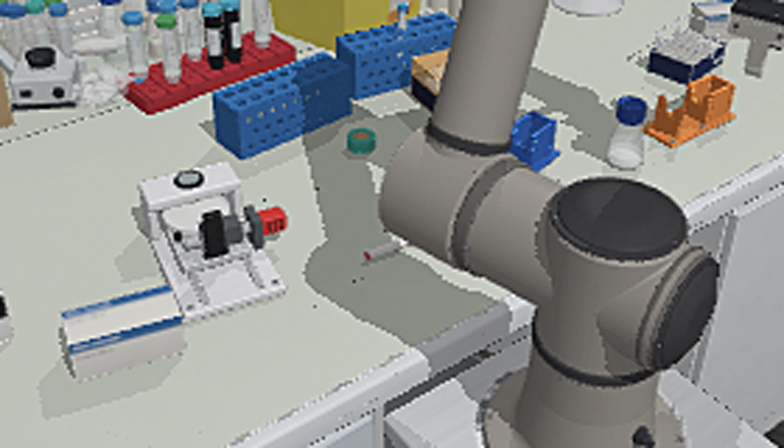

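```bash
cat > h.py <<'E'
import numpy as np,cv2
from scipy.spatial.transform import Rotation as R
from plant import bot
def cam(c):
    m=bot.camera_model(c); K=np.array([[m["fx"],0,m["cx"]],[0,m["fy"],m["cy"]],[0,0,1]])
    return K,np.array(m["position"]),R.from_euler("xyz",m["rotation"]).as_matrix()
def cloud(c,d):
    K,p,r=cam(c); v,u=np.mgrid[:384,:512]
    P=np.stack([(u-K[0,2])/K[0,0]*d,(v-K[1,2])/K[1,1]*d,d],-1)
    return P@r.T+p
def onplane(c,uv,z):
    K,p,r=cam(c); ray=r@np.linalg.inv(K)@np.array([uv[0],uv[1],1.]); return p+ray*(z-p[2])/ray[2]
def proj(c,X):
    K,p,r=cam(c); q=(np.atleast_2d(X)-p)@r@K.T; return q[:,:2]/q[:,2:]
def rect(c,img,x0,x1,y0,y1,z,s=3):
    # world-aligned: rows down = -x... image row 0 = x1, col 0 = y1 (left=+y)
    w=int((y1-y0)*s);h=int((x1-x0)*s)
    V,U=np.mgrid[:h,:w]; X=np.stack([x1-V/s,y1-U/s,np.full(V.shape,z,float)],-1).reshape(-1,3)
    q=proj(c,X).reshape(h,w,2).astype(np.float32)
    return cv2.remap(img,q[...,0],q[...,1],cv2.INTER_CUBIC)
E
python3 - <<'E'
from h import *
for c in("top","scene"):
    img=cv2.imread(f"pics/{c}0.png"); d=np.load(f"{c}d.npy"); P=cloud(c,d)
    hsv=cv2.cvtColor(img,cv2.COLOR_BGR2HSV)
    b=(P[...,2]>-10)&(P[...,2]<8)&(d>0)&(P[...,0]>300)&(P[...,0]<600)&(abs(P[...,1])<250); print(c,"bench z",np.median(P[b][:,2]) if b.any() else None)
    red=((hsv[...,0]<6)|(hsv[...,0]>174))&(hsv[...,1]>150)&(hsv[...,2]>90)
    n,L,st,ce=cv2.connectedComponentsWithStats(red.astype(np.uint8))
    for i in range(1,n):
        if st[i,4]>8:
            q=P[L==i]; 
            if q[:,0].max()<750 and q[:,0].min()>150: print("red",ce[i],st[i,4],q.min(0).round(),q.max(0).round(),np.median(q,0).round(1))
    m=(P[...,2]>100)&(P[...,0]>250)&(P[...,0]<800)
tt=cv2.imread("pics/top0.png")
for uv,z in (((142.9,210.9),12),((180.9,218.6),12),((152,154),79),((191.4,188.9),52),((403,239.9),0),((303.5,213),0),((262.6,159),19),((358,239),105),((120.8,206),58),((233,223),10)):
    print(uv,z,onplane("top",uv,z).round(1))
E
```

```text
top bench z 0.5127964659370718
red [227.70888621  13.31363088] 2487 [ 217. -147.  660.] [ 725.   48. 1338.] [689.9 -61.9 665.1]
red [375.92178771  10.79888268] 179 [ 217. -310.  748.] [ 655. -130. 1338.] [ 640.  -300.3  760.2]
red [190.63333333 188.48333333] 60 [467.  85.  47.] [490. 115.  57.] [478.1  98.6  52. ]
red [250.27777778 227.22222222] 18 [ 217. -130.    5.] [ 371.  -89. 1338.] [366.7 -99.4  12.6]
scene bench z 1.7092146762217908
(142.9, 210.9) 12 [402.4 257.9  12. ]
(180.9, 218.6) 12 [383.2 129.8  12. ]
(152, 154) 79 [580.1 229.1  79. ]
(191.4, 188.9) 52 [476.8  96.5  52. ]
(403, 239.9) 0 [ 351.8 -603.9    0. ]
(303.5, 213) 0 [ 424.4 -274.8    0. ]
(262.6, 159) 19 [ 598.7 -129.6   19. ]
(358, 239) 105 [ 337.  -430.7  105. ]
(120.8, 206) 58 [408.2 317.   58. ]
(233, 223) 10 [377.7 -42.7  10. ]
```

```bash
python3 - <<'E'
from h import *
img=cv2.imread("pics/top0.png")
a=rect("top",img,370,600,60,280,12,3)
b=rect("top",img,360,490,-390,-170,8,3.5)
def draw(a,X0,Y1,s,O,yaw,pts,col,z,zp):
    # project world pts at height z to plane zp as camera sees
    K,p,r=cam("top")
    c,sn=np.cos(yaw),np.sin(yaw)
    q=[]
    for x,y in pts:
        W=np.array([O[0]+c*x-sn*y,O[1]+sn*x+c*y,z]); W=p+(W-p)*(zp-p[2])/(W[2]-p[2])
        q.append([(Y1-W[1])*s,(X0-W[0])*s])
    cv2.polylines(a,[np.int32(np.round(q))],True,col,1)
O=(521.4,174.6);yw=-.149
def rc(x0,x1,y0,y1): return [(x0,y0),(x1,y0),(x1,y1),(x0,y1)]
draw(a,600,280,3,O,yw,rc(-130,85,-65,65),(0,255,0),12,12)
draw(a,600,280,3,O,yw,rc(27,83,-65,65),(255,0,0),79,12)
draw(a,600,280,3,O,yw,rc(-48,-8,-65,-53),(0,255,255),58,12)
draw(a,600,280,3,O,yw,rc(-41,-15,-101,-65),(255,255,0),52,12)
draw(a,600,280,3,O,yw,rc(-58,-46,-12,12),(255,0,255),94,12)
cv2.imwrite("pics/im.png",a[:600]); cv2.imwrite("pics/st.png",b)
P=cloud("top",np.load("topd.npy"))
m=(P[...,0]>370)&(P[...,0]<480)&(P[...,1]>-380)&(P[...,1]<-180)&(P[...,2]>4)
q=P[m]; print(len(q)); 
hsv=cv2.cvtColor(img,cv2.COLOR_BGR2HSV); bl=m&(hsv[...,0]>105)&(hsv[...,0]<130)&(hsv[...,1]>150)
q=P[bl];h,e=np.histogram(q[:,2],30); print(h,e.round(0))
print(cv2.minAreaRect(q[:,:2].astype(np.float32)))
E
```

```text
1150
[ 65 135 174 104  48  16   3   6   8   8   4   7   5  17  12  21  12  11
   6  12   6   9  10   6  24  29  34  27  15   4] [ 4.  6.  8. 11. 13. 15. 17. 19. 21. 23. 26. 28. 30. 32. 34. 36. 38. 41.
 43. 45. 47. 49. 51. 53. 56. 58. 60. 62. 64. 66. 68.]
((425.1653137207031, -283.6731872558594), (63.733341217041016, 150.67013549804688), 13.379157066345215)
```

View pics/im.png

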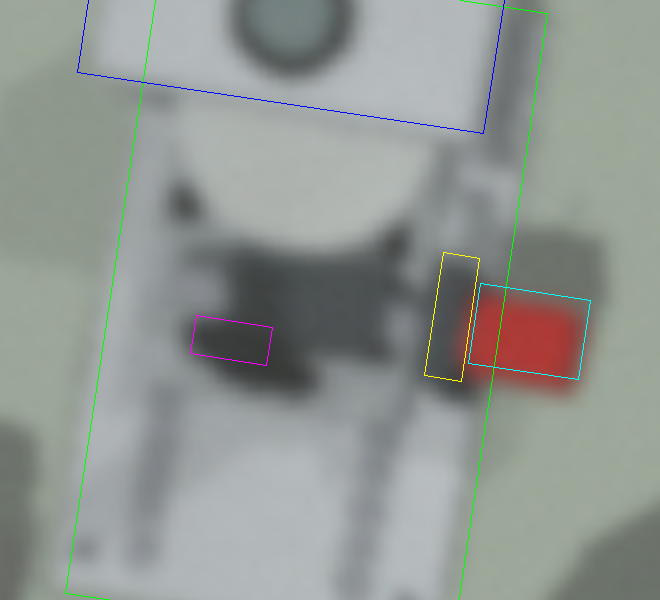

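View pics/st.png

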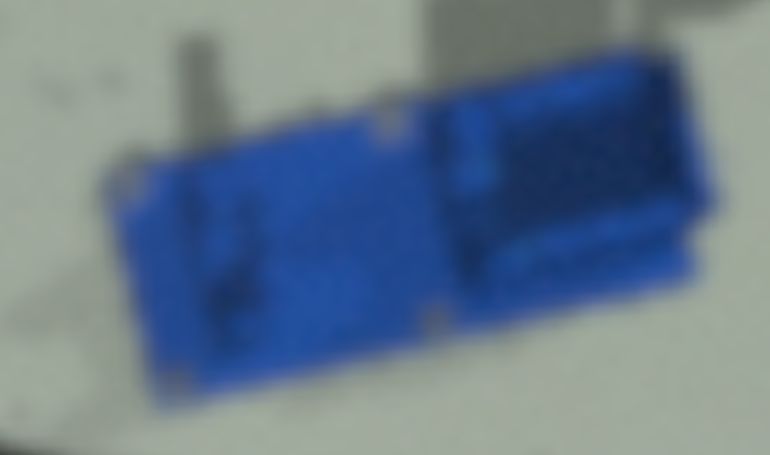

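```bash
python3 - <<'E'
from h import *
from scipy.optimize import minimize
from scipy.ndimage import gaussian_filter,map_coordinates
def segs(rects):
    out=[]
    for (p,q) in rects:
        p,q=np.array(p,float),np.array(q,float); t=np.linspace(.05,.95,60)[:,None]; out.append((p+(q-p)*t,))
    return out
def edgepts(p,q,n=60):
    t=np.linspace(.05,.95,n)[:,None]; p,q=np.array(p,float),np.array(q,float); return p+(q-p)*t
def tf(X,o,yaw):
    c,s=np.cos(yaw),np.sin(yaw); return np.c_[o[0]+c*X[:,0]-s*X[:,1],o[1]+s*X[:,0]+c*X[:,1],X[:,2]]
def fit(c,edges,o0,y0,sig,chan=None):
    img=cv2.imread(f"pics/{c}0.png").astype(float); g=img.mean(2) if chan is None else chan(img)
    g=gaussian_filter(g,sig); 
    def score(v,ret=False):
        tot=0;L=[]
        for p,q in edges:
            A=edgepts(p,q); u=proj(c,tf(A,v[:2],v[2])); d=u[-1]-u[0]; n=np.array([-d[1],d[0]])/np.hypot(*d)
            f=lambda k: map_coordinates(g,[(u+k*n)[:,1],(u+k*n)[:,0]],order=1)
            s=abs((f(.7)-f(-.7)).mean()); L.append(round(s,1)); tot+=s
        return L if ret else -tot
    best=None
    for dx in range(-8,9,4):
        for dy in range(-8,9,4):
            for dyaw in(-.04,0,.04):
                r=minimize(score,[o0[0]+dx,o0[1]+dy,y0+dyaw],method="Nelder-Mead",options=dict(initial_simplex=np.array([o0[0]+dx,o0[1]+dy,y0+dyaw])+np.array([[0,0,0],[2,0,0],[0,2,0],[0,0,.02]])))
                if best is None or r.fun<best.fun: best=r
    return best.x.round(3),best.fun,score(best.x,True)
def rectE(x0,x1,y0,y1,z): return [((x0,y0,z),(x1,y0,z)),((x0,y1,z),(x1,y1,z)),((x0,y0,z),(x0,y1,z)),((x1,y0,z),(x1,y1,z))]
pl=rectE(-130,85,-65,65,12); br=rectE(27,83,-65,65,79)
pl2=[((-130,-65,12),(20,-65,12)),pl[2],((-130,65,12),(20,65,12))]
for c in("top","scene"):
    for s in(.6,1.):
        print(c,s,"plate",fit(c,pl2,(521,174.6),-.149,s)); print(c,s,"both",fit(c,pl2+[br[2],br[0],br[1]],(521,174.6),-.149,s))
sat=lambda im: im[...,0]-im[...,2]
st=rectE(-35,35,-87,73,8)
print("pt",onplane("top",(300,213),8))
for c in ("top","scene"):
    for s in(.6,1.):
        E=[st[0],st[1],st[3]]+([st[2]] if c=="x" else [])
        print(c,s,"stand",fit(c,E,(424,-275),.22,s,sat))
E
```

```text
Traceback (most recent call last):
  File "h.py", line 14, in proj
    K,p,r=cam(c); q=(np.atleast_2d(X)-p)@r@K.T; return q[:,:2]/q[:,2:]
          ~~~^^^
  File "h.py", line 5, in cam
    m=bot.camera_model(c); K=np.array([[m["fx"],0,m["cx"]],[0,m["fy"],m["cy"]],[0,0,1]])
ValueError: time passes only in moves, steps and waits
```

```bash
sed -i 's/^def cam(c):/import functools\n@functools.lru_cache(None)\ndef cam(c):/' h.py
cat > fit.py <<'E'
from h import *
from scipy.optimize import minimize
from scipy.ndimage import gaussian_filter,map_coordinates
def edgepts(p,q,n=60):
    t=np.linspace(.05,.95,n)[:,None]; p,q=np.array(p,float),np.array(q,float); return p+(q-p)*t
def tf(X,o,yaw):
    c,s=np.cos(yaw),np.sin(yaw); return np.c_[o[0]+c*X[:,0]-s*X[:,1],o[1]+s*X[:,0]+c*X[:,1],X[:,2]]
def fit(c,edges,o0,y0,sig,chan=None,name=None):
    img=cv2.imread(name or f"pics/{c}0.png").astype(float); g=img.mean(2) if chan is None else chan(img)
    g=gaussian_filter(g,sig); 
    def score(v,ret=False):
        tot=0;L=[]
        for p,q in edges:
            A=edgepts(p,q); u=proj(c,tf(A,v[:2],v[2])); d=u[-1]-u[0]; n=np.array([-d[1],d[0]])/np.hypot(*d)
            f=lambda k: map_coordinates(g,[(u+k*n)[:,1],(u+k*n)[:,0]],order=1)
            s=abs((f(.7)-f(-.7)).mean()); L.append(float(round(s,1))); tot+=s
        return L if ret else -tot
    best=None
    for dx in range(-6,7,3):
        for dy in range(-6,7,3):
            for dyaw in(-.04,0,.04):
                x=np.array([o0[0]+dx,o0[1]+dy,y0+dyaw])
                r=minimize(score,x,method="Nelder-Mead",options=dict(maxiter=150,initial_simplex=x+np.array([[0,0,0],[2,0,0],[0,2,0],[0,0,.02]])))
                if best is None or r.fun<best.fun: best=r
    return best.x.round(3),round(best.fun,1),score(best.x,True)
def rectE(x0,x1,y0,y1,z): return [((x0,y0,z),(x1,y0,z)),((x0,y1,z),(x1,y1,z)),((x0,y0,z),(x0,y1,z)),((x1,y0,z),(x1,y1,z))]
E
python3 - <<'E'
from fit import *
pl=rectE(-130,85,-65,65,12); br=rectE(27,83,-65,65,79)
pl2=[((-130,-65,12),(20,-65,12)),pl[2],((-130,65,12),(20,65,12))]
for c in("top","scene"):
    for s in(.6,1.):
        print(c,s,"plate",*fit(c,pl2,(521,174.6),-.149,s)); print(c,s,"both",*fit(c,pl2+[br[2],br[0],br[1]],(521,174.6),-.149,s))
sat=lambda im: im[...,0]-im[...,2]
st=rectE(-35,35,-87,73,8)
for s in(.6,1.):
    print("stand",*fit("top",[st[0],st[1],st[3]],(424,-275),.22,s,sat))
    print("stand",*fit("top",[st[0],st[1],st[3],st[2]],(424,-275),.22,s,sat))
E
```

```text
top 0.6 plate [ 5.22295e+02  1.75790e+02 -1.97000e-01] -29.8 [5.5, 15.0, 9.3]
top 0.6 both [ 5.22325e+02  1.77025e+02 -1.84000e-01] -67.1 [5.5, 15.2, 8.8, 10.5, 26.1, 1.0]
top 1.0 plate [ 5.22323e+02  1.76148e+02 -1.98000e-01] -23.0 [4.0, 11.3, 7.7]
top 1.0 both [ 5.22294e+02  1.77246e+02 -1.86000e-01] -54.1 [4.0, 11.4, 7.4, 7.1, 22.2, 1.9]
scene 0.6 plate [ 5.19710e+02  1.78556e+02 -1.73000e-01] -78.6 [5.4, 31.7, 41.5]
scene 0.6 both [ 5.16347e+02  1.77682e+02 -1.95000e-01] -137.6 [1.7, 25.7, 41.0, 23.7, 1.5, 44.0]
scene 1.0 plate [ 5.19660e+02  1.78541e+02 -1.73000e-01] -46.6 [3.0, 21.7, 21.8]
scene 1.0 both [ 5.15758e+02  1.76690e+02 -1.89000e-01] -90.3 [2.1, 17.0, 22.3, 14.9, 5.6, 28.3]
stand [ 4.22455e+02 -2.78999e+02  2.21000e-01] -98.4 [13.0, 39.3, 46.1]
stand [ 4.23551e+02 -2.78798e+02  2.30000e-01] -141.4 [12.6, 39.2, 44.7, 44.9]
stand [ 4.22774e+02 -2.79927e+02  2.20000e-01] -87.0 [14.9, 33.0, 39.1]
stand [ 4.23756e+02 -2.79652e+02  2.28000e-01] -124.5 [14.5, 33.1, 38.3, 38.6]
```

```bash
cat > ov.py <<'E'
from fit import *
def overlay(c,name,out,items,crop,s):
    a=cv2.imread(name); x0,y0,x1,y1=crop; a=cv2.resize(a[y0:y1,x0:x1],None,fx=s,fy=s,interpolation=cv2.INTER_CUBIC)
    for E,o,yaw,col in items:
        for p,q in E:
            u=(proj(c,tf(np.array([p,q],float),o,yaw))-[x0,y0]+.5)*s
            cv2.line(a,tuple(int(t) for t in u[0]),tuple(int(t) for t in u[1]),col,1)
    cv2.imwrite(out,a)
E
python3 - <<'E'
from ov import *
o=(521.5,177);w=-.185
it=[(rectE(-130,85,-65,65,12),o,w,(0,255,0)),(rectE(27,83,-65,65,79),o,w,(255,0,0)),(rectE(-48,-8,-65,-53,58),o,w,(0,255,255)),(rectE(-41,-15,-101,-65,52),o,w,(255,255,0)),(rectE(-58,-46,-12,12,94),o,w,(255,0,255))]
overlay("top","pics/top0.png","pics/o1.png",it,(135,140,205,225),8)
overlay("scene","pics/scene0.png","pics/o2.png",it,(145,190,225,255),9)
o=(423.5,-279.3);w=.226
it=[(rectE(-35,35,-87,73,8),o,w,(0,255,0)),(rectE(-20,20,-86,-31,61),o,w,(255,255,0)),(rectE(-10,10,-31,-19,37),o,w,(0,255,255)),(rectE(-10,10,41,53,37),o,w,(0,255,255)),(rectE(-13,13,-73.5,-37.5,58),o,w,(0,0,255))]
overlay("top","pics/top0.png","pics/o3.png",it,(275,190,345,235),10)
E
```

```text
(no output)
```

View pics/o1.png

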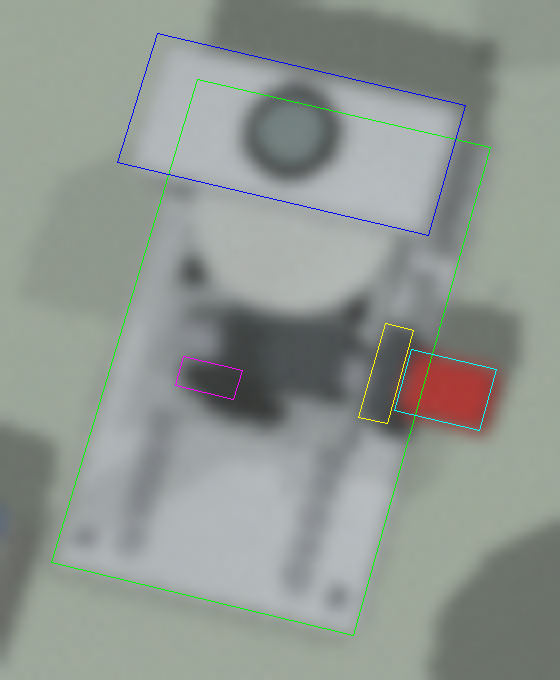

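View pics/o2.png

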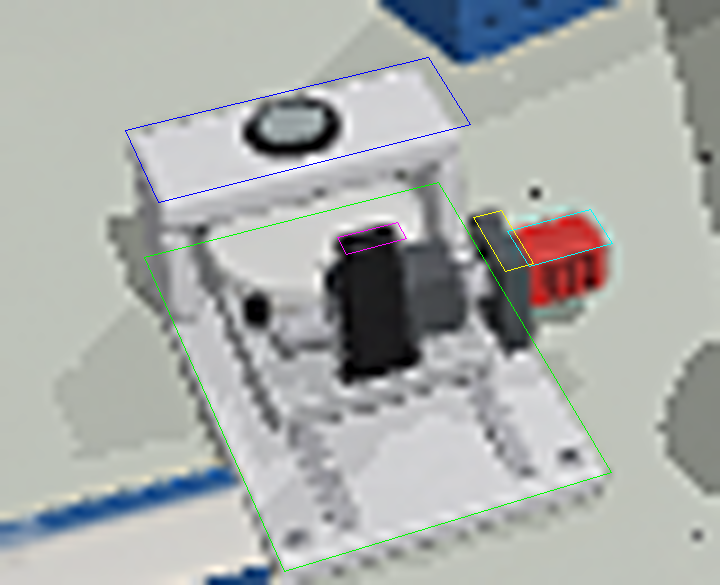

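View pics/o3.png

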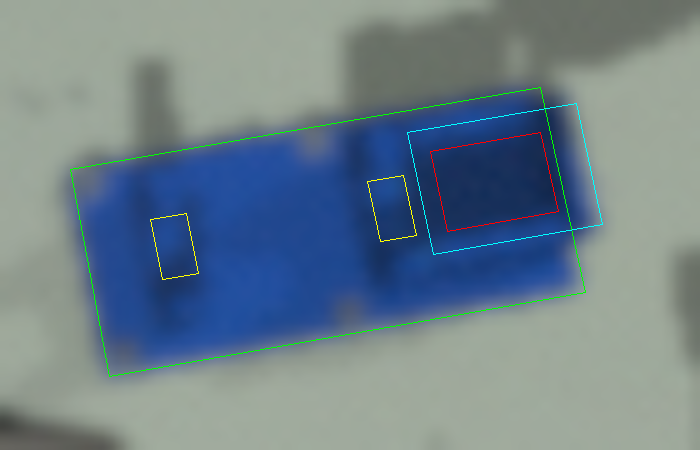

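```bash
cat > nav.py <<'E'
from h import *
def nav(tx,ty,tz,jaw=None):
    o=bot.get_obs(); Rm=R.from_euler("xyz",o["tcp_rot"]).as_matrix(); p=o["tool_pos"]
    d=Rm.T@(np.array([tx,ty,tz])-p)/10
    print("t",round(o["time"],2),"pos",p.round(1),"F",o["contact_force"].round(1),"w",round(o["grip_width"],1),"q",o["joint_positions"].round(2))
    print("x",Rm[:,0].round(3),"y",Rm[:,1].round(3),"z",Rm[:,2].round(3))
    print("tool shift cm",d.round(2),"norm",np.linalg.norm(d).round(2))
    if jaw is not None:
        j=Rm.T@np.array([np.cos(jaw),np.sin(jaw),0]); a=np.arctan2(j[2],j[1])
        for k in(-np.pi,0,np.pi): print("turn",round(a+k,4))
    return Rm,d
E
python3 -c "
from nav import *
nav(478,99,180,-.185)"
```

```text
t 1.4 pos [ 181.4 -492.7  226.7] F [ 0.2  0.4 -0.1] w 91.9 q [-1.36  0.34  1.52  0.    1.28 -0.15]
x [ 0. -0. -1.] y [ 0.346 -0.938  0.   ] z [-0.938 -0.346 -0.   ]
tool shift cm [  4.67 -45.27 -48.27] norm 66.35
turn -4.1746
turn -1.033
turn 2.1086
```

```bash
python3 -m handwheel '[[[0,0,0,-0.12],[0,0,0,-0.12],[0,0,0,-0.12],[0,0,0,-0.12],[0,0,0,-0.12],[0,0,0,-0.12],[0,0,0,-0.12],[0,0,0,-0.12]]]' 0.8
python3 -m handwheel '[[[0,0,0,-0.073],[0,0,0,0]]]'
python3 -c "
from nav import *
nav(478,99,180,-.185)"
```

```text
time: 2.07
tool_pos: [181.4, -492.7, 226.7]
tcp_rot: [0.812, 1.571, -1.011]
contact_force: [-0.1, 0.1, 0.4]
grip_width: 73.8
time: 2.23
tool_pos: [181.4, -492.7, 226.7]
tcp_rot: [0.449, 1.571, -1.305]
contact_force: [0.5, -0.4, 0.0]
grip_width: 73.3
t 2.23 pos [ 181.4 -492.7  226.7] F [ 0.5 -0.4  0. ] w 73.3 q [-1.36  0.34  1.52  0.    1.28 -1.18]
x [ 0. -0. -1.] y [ 0.983 -0.181  0.   ] z [-0.181 -0.983  0.   ]
tool shift cm [  4.67  18.43 -63.57] norm 66.35
turn -3.1391
turn 0.0025
turn 3.1441
```

```bash
python3 -m handwheel '[[[0.2,1.0,-3.5,0],[0.2,1.0,-3.5,0],[0.2,1.0,-3.5,0],[0.2,1.0,-3.5,0],[0.2,1.0,-3.5,0],[0.2,1.0,-3.5,0],[0.2,1.0,-3.5,0],[0.2,1.0,-3.5,0]]]'
python3 -m handwheel '[[[0.2,1.0,-3.5,0],[0.2,1.0,-3.5,0],[0.2,1.0,-3.5,0],[0.2,1.0,-3.5,0],[0.2,1.0,-3.5,0],[0.2,1.0,-3.5,0],[0.2,1.0,-3.5,0],[0.2,1.0,-3.5,0]]]'
python3 -c "
from nav import *
nav(478,99,180,-.185)"
```

```text
time: 2.9
tool_pos: [312.0, -230.6, 210.9]
tcp_rot: [0.943, 1.57, -0.816]
contact_force: [1.0, 0.3, -0.5]
grip_width: 73.6
time: 3.57
tool_pos: [442.3, 30.2, 194.8]
tcp_rot: [1.417, 1.57, -0.342]
contact_force: [1.3, -0.6, 0.8]
grip_width: 73.9
t 3.57 pos [442.3  30.2 194.8] F [ 1.3 -0.6  0.8] w 73.9 q [-0.1   0.22  1.79 -0.    1.13  0.08]
x [ 0.001 -0.    -1.   ] y [ 0.982 -0.187  0.001] z [-0.187 -0.982  0.   ]
tool shift cm [ 1.48  2.23 -7.42] norm 7.89
turn -3.1442
turn -0.0026
turn 3.139
```

```bash
python3 -m handwheel '[[[0.5,0.75,-2.5,0],[0.5,0.75,-2.5,0],[0.5,0.73,-2.42,0],[2.0,0,0,0],[2.0,0,0,0],[2.0,0,0,0],[0,0,0,0],[0,0,0,0]]]' 0.75
python3 - <<'E'
from nav import *
from ov import *
nav(478,99,29,-.185)
for c in("top","scene"):
    p,d=bot.capture(c); cv2.imwrite(f"pics/{c}1.png",p[:,:,::-1]); np.save(f"{c}d1.npy",d)
o=(521.,176.5);w=-.185
it=[(rectE(-130,85,-65,65,12),o,w,(0,255,0)),(rectE(-41,-15,-101,-65,52),o,w,(255,255,0))]
overlay("top","pics/top1.png","pics/o4.png",it,(130,140,260,240),6)
overlay("scene","pics/scene1.png","pics/o5.png",it,(145,150,265,245),6)
overlay("scene","pics/scene1.png","pics/o6.png",[],(250,130,380,230),6)
E
```

```text
time: 4.23
tool_pos: [476.8, 97.2, 119.3]
tcp_rot: [-1.307, 1.569, -3.065]
contact_force: [-0.3, 0.2, 1.1]
grip_width: 68.6
t 4.23 pos [476.8  97.2 119.3] F [-0.3  0.2  1.1] w 68.6 q [ 0.04  0.39  1.78 -0.    0.97  0.23]
x [-0.002 -0.    -1.   ] y [ 0.983 -0.186 -0.002] z [-0.186 -0.983  0.001]
tool shift cm [ 9.03  0.1  -0.21] norm 9.04
turn -3.1433
turn -0.0017
turn 3.1399
```

View pics/o4.png

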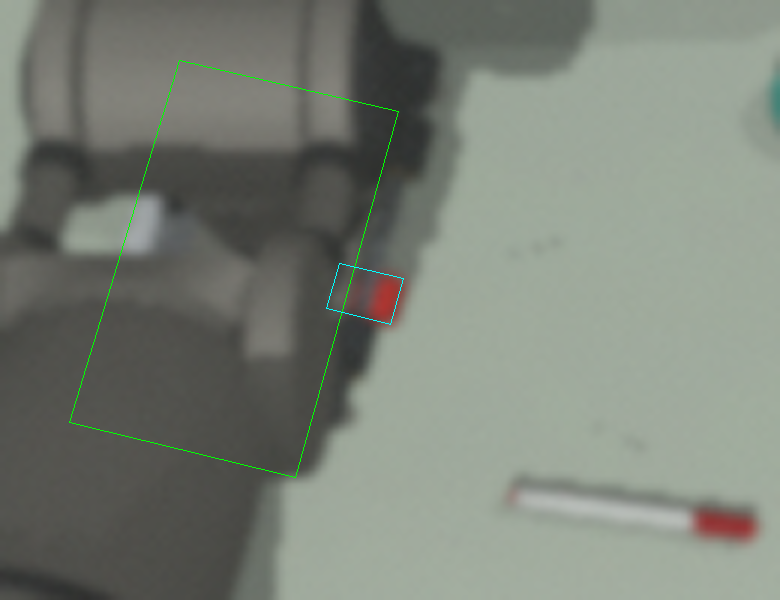

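View pics/o5.png

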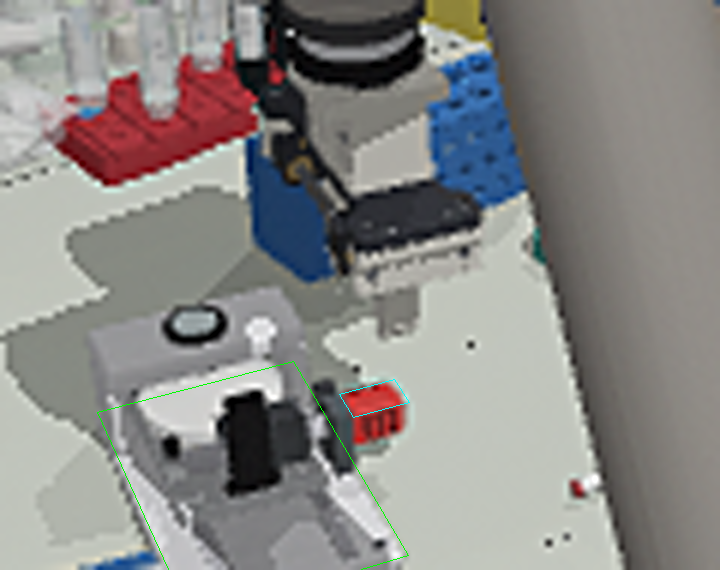

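View pics/o6.png

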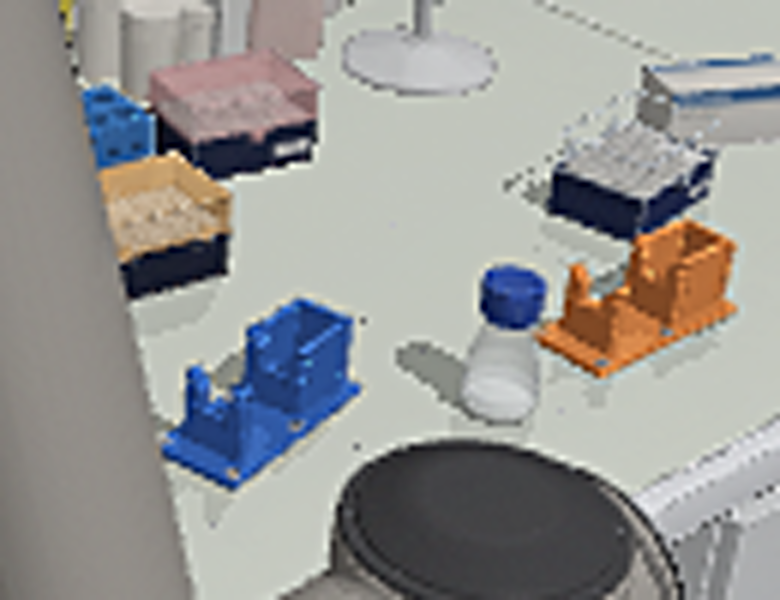

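```bash
python3 -m handwheel '[[[2.5,0,-0.1,0],[2.5,0,0,0],[2.0,0,0,0],[1.2,0,0,0],[0.8,0,0,0],[0,0,0,0],[0,0,0,0]]]'
python3 -c "
from nav import *
nav(478,99,29,-.185)"
```

```text
time: 4.92
tool_pos: [478.2, 98.1, 30.6]
tcp_rot: [1.734, 1.569, -0.023]
contact_force: [0.4, 0.0, 0.4]
grip_width: 69.0
t 4.92 pos [478.2  98.1  30.6] F [0.4 0.  0.4] w 69.0 q [ 0.05  0.53  1.86 -0.    0.75  0.23]
x [ 0.001 -0.    -1.   ] y [ 0.983 -0.184  0.001] z [-0.184 -0.983 -0.   ]
tool shift cm [ 0.16 -0.04 -0.09] norm 0.18
turn -3.1421
turn -0.0005
turn 3.1411
```

```bash
python3 -m handwheel '[[[0.2,0,0,0],[0,0,0,0],[0,0,0,0],[0,0,0,0],[0,0,0,0],[0,0,0,0]]]' 0
python3 -m handwheel '[[[0,0,0,0],[0,0,0,0],[0,0,0,0],[0,0,0,0]]]'
python3 - <<'E'
from nav import *
from ov import *
nav(478,99,29,-.185)
p,d=bot.capture("scene"); cv2.imwrite(f"pics/scene2.png",p[:,:,::-1])
overlay("scene","pics/scene2.png","pics/o7.png",[],(145,150,265,245),6)
E
```

```text
time: 5.42
tool_pos: [477.6, 98.1, 27.9]
tcp_rot: [1.573, 1.57, -0.182]
contact_force: [0.2, 0.2, -0.9]
grip_width: 33.5
time: 5.75
tool_pos: [477.9, 98.1, 27.8]
tcp_rot: [1.669, 1.57, -0.087]
contact_force: [1.2, -0.7, 1.4]
grip_width: 25.6
t 5.75 pos [477.9  98.1  27.8] F [ 1.2 -0.7  1.4] w 25.6 q [ 0.05  0.54  1.86 -0.    0.74  0.23]
x [ 0.001 -0.    -1.   ] y [ 0.983 -0.184  0.001] z [-0.184 -0.983 -0.   ]
tool shift cm [-0.12 -0.   -0.09] norm 0.15
turn -3.1417
turn -0.0002
turn 3.1414
```

View pics/o7.png

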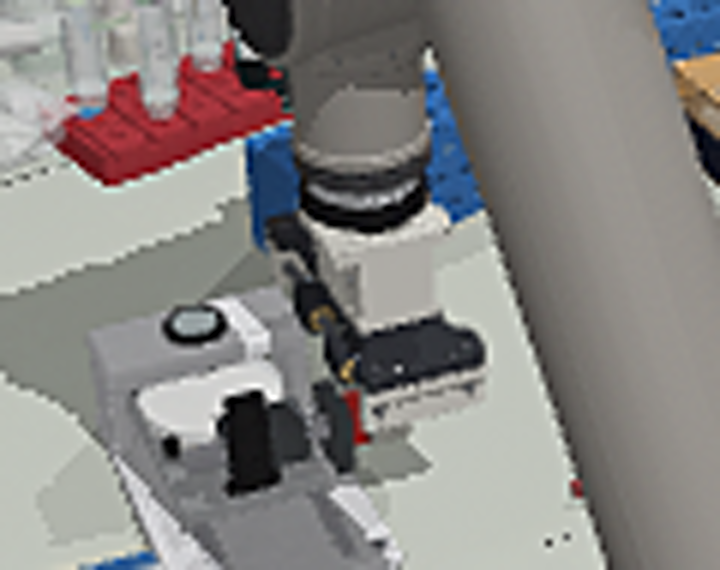

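```bash
python3 -m handwheel '[[[0,0,0.8,0],[0,0,1.0,0],[0,0,1.0,0],[0,0,1.0,0],[0,0,0,0]]]'
python3 -c "
from nav import *
nav(478,99,29,-.185)"
```

```text
time: 6.22
tool_pos: [470.0, 58.6, 27.7]
tcp_rot: [-0.555, 1.57, -2.313]
contact_force: [1.1, -1.4, 0.2]
grip_width: 25.8
t 6.22 pos [470.   58.6  27.7] F [ 1.1 -1.4  0.2] w 25.8 q [-0.04  0.52  1.9  -0.    0.72  0.15]
x [-0.001 -0.001 -1.   ] y [ 0.983 -0.186 -0.   ] z [-0.186 -0.983  0.001]
tool shift cm [-0.13  0.04 -4.12] norm 4.12
turn -3.1434
turn -0.0018
turn 3.1398
```

```bash
python3 -m handwheel '[[[0,0,1.2,0],[0,0,1.2,0],[0,0,1.2,0],[0,0,1.2,0],[0,0,1.2,0],[0,0,1.2,0],[0,0,1.2,0],[0,0,0.6,0]]]'
python3 -m handwheel '[[[0,0,0,0],[0,0,0,0]]]'
python3 - <<'E'
from nav import *
from ov import *
nav(478,99,29,-.185)
for c,cr in(("top",(130,140,260,240)),("scene",(145,150,265,245))):
    p,d=bot.capture(c); cv2.imwrite(f"pics/{c}3.png",p[:,:,::-1]); np.save(f"{c}d3.npy",d)
    overlay(c,f"pics/{c}3.png",f"pics/{c}3c.png",[],cr,6)
E
```

```text
time: 6.88
tool_pos: [452.8, -28.8, 27.3]
tcp_rot: [-1.427, 1.569, 3.1]
contact_force: [0.1, 1.1, -2.3]
grip_width: 25.9
time: 7.05
tool_pos: [453.5, -27.7, 27.5]
tcp_rot: [-1.62, 1.57, 2.907]
contact_force: [-0.1, 0.4, -1.3]
grip_width: 25.7
t 7.05 pos [453.5 -27.7  27.5] F [-0.1  0.4 -1.3] w 25.7 q [-0.23  0.5   1.95  0.    0.69 -0.04]
x [-0.001  0.    -1.   ] y [ 0.983 -0.185 -0.001] z [-0.185 -0.983 -0.   ]
tool shift cm [ -0.15   0.07 -12.91] norm 12.91
turn -3.1426
turn -0.001
turn 3.1405
```

View pics/top3c.png

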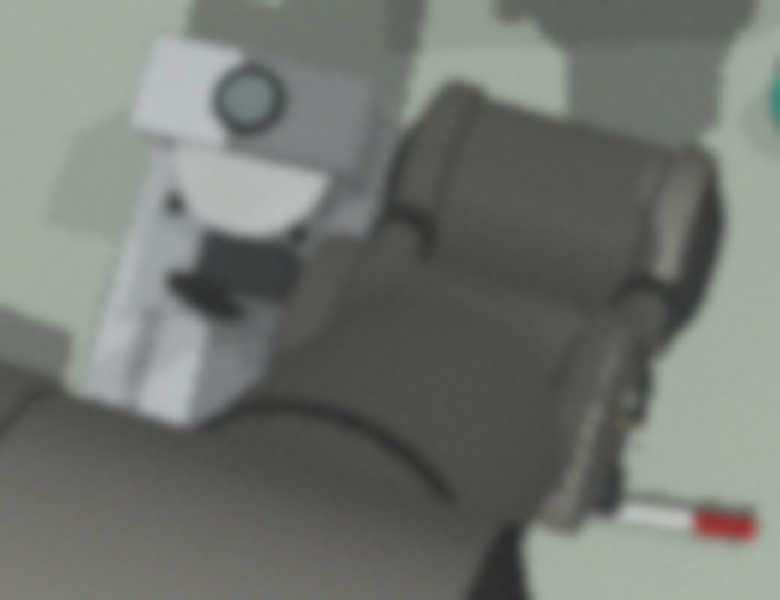

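View pics/scene3c.png

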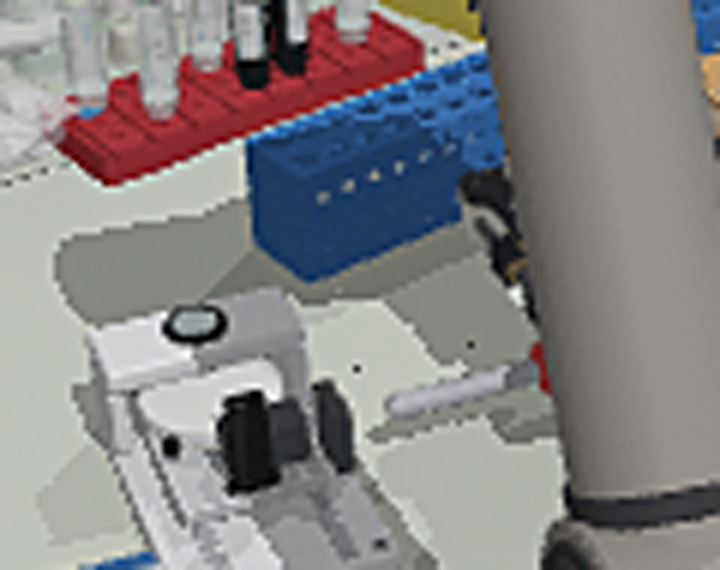

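```bash
python3 -m handwheel '[[[0,1.2,0.6,0],[0,1.2,0.6,0],[0,1.2,0.6,0],[0,1.1,0.6,0],[0.8,0,0,0],[0.8,0,0,0],[0.5,0,0,0],[0,0,0,0]]]'
python3 - <<'E'
from nav import *
from ov import *
nav(495,-60,5,-.185)
for c,cr in(("scene",(145,150,285,245)),):
    p,d=bot.capture(c); cv2.imwrite(f"pics/{c}4.png",p[:,:,::-1]); np.save(f"{c}d4.npy",d)
    overlay(c,f"pics/{c}4.png",f"pics/{c}4c.png",[],cr,5)
E
```

```text
time: 7.82
tool_pos: [493.7, -58.8, 5.0]
tcp_rot: [-1.65, 1.567, 2.878]
contact_force: [0.1, -0.2, -1.3]
grip_width: 26.0
t 7.82 pos [493.7 -58.8   5. ] F [ 0.1 -0.2 -1.3] w 26.0 q [-0.27  0.59  1.85 -0.    0.71 -0.09]
x [-0.004  0.001 -1.   ] y [ 0.983 -0.183 -0.004] z [-0.183 -0.983 -0.   ]
tool shift cm [-0.    0.15  0.09] norm 0.17
turn -3.1409
turn 0.0006
turn 3.1422
```

View pics/scene4c.png

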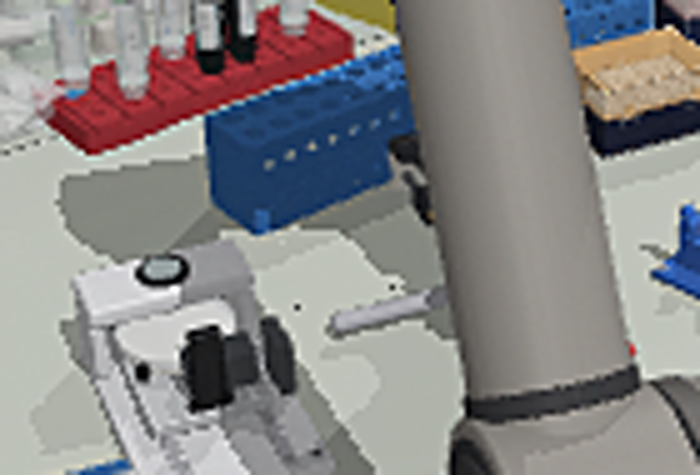

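Pin just above the bench. Now ease down.

```bash
python3 -m handwheel '[[[0.15,0,0,0],[0.1,0,0,0],[0,0,0,0],[0,0,0,0]]]'
python3 -m handwheel '[[[0.1,0,0,0],[0,0,0,0],[0,0,0,0]]]'

```

```text
time: 8.2
tool_pos: [495.7, -59.9, 4.4]
tcp_rot: [1.223, 1.571, -0.533]
contact_force: [0.1, -0.7, -1.8]
grip_width: 26.1
time: 8.45
tool_pos: [495.7, -59.9, 3.2]
tcp_rot: [0.608, 1.571, -1.148]
contact_force: [-0.0, -0.1, -1.6]
grip_width: 25.7
```

```bash
python3 -m handwheel '[[[0.1,0,0,0],[0,0,0,0],[0,0,0,0]]]'
python3 -m handwheel '[[[0.08,0,0,0],[0,0,0,0],[0,0,0,0]]]'

```

```text
time: 8.7
tool_pos: [495.6, -59.9, 2.1]
tcp_rot: [-1.165, 1.571, -2.921]
contact_force: [-0.0, -0.0, -2.0]
grip_width: 26.0
time: 8.95
tool_pos: [495.8, -60.0, 1.8]
tcp_rot: [1.221, 1.57, -0.535]
contact_force: [-1.3, -0.7, 4.5]
grip_width: 26.0
```

```bash
python3 -m handwheel '[[[0,0,0,0],[0,0,0,0],[0,0,0,0],[0,0,0,0],[0,0,0,0],[0,0,0,0]]]' 0.5
python3 -m handwheel '[[[-2,0,0,0],[-3,0,0,0],[-3,0,0,0],[-3,0,0,0],[-3,0,0,0],[-3,0,0,0],[0,0,0,0],[0,0,0,0]]]'
python3 - <<'E'
from nav import *
from ov import *
nav(495,-60,5,-.185)
for c,cr in(("scene",(145,150,285,245)),("top",(150,140,280,240))):
    p,d=bot.capture(c); cv2.imwrite(f"pics/{c}5.png",p[:,:,::-1]); np.save(f"{c}d5.npy",d)
    overlay(c,f"pics/{c}5.png",f"pics/{c}5c.png",[],cr,5)
E
```

```text
time: 9.45
tool_pos: [495.7, -59.9, 1.3]
tcp_rot: [-0.777, 1.571, -2.532]
contact_force: [0.1, 0.2, 0.4]
grip_width: 45.3
time: 10.12
tool_pos: [496.6, -60.1, 173.0]
tcp_rot: [1.468, 1.567, -0.288]
contact_force: [0.9, 0.1, -0.1]
grip_width: 46.1
t 10.12 pos [496.6 -60.1 173. ] F [ 0.9  0.1 -0.1] w 46.1 q [-0.27  0.35  1.68 -0.    1.11 -0.09]
x [ 0.004 -0.001 -1.   ] y [ 0.983 -0.184  0.004] z [-0.184 -0.983  0.   ]
tool shift cm [ 1.68e+01 -2.20e-01  1.00e-02] norm 16.8
turn -3.1416
turn 0.0
turn 3.1416
```

View pics/scene5c.png

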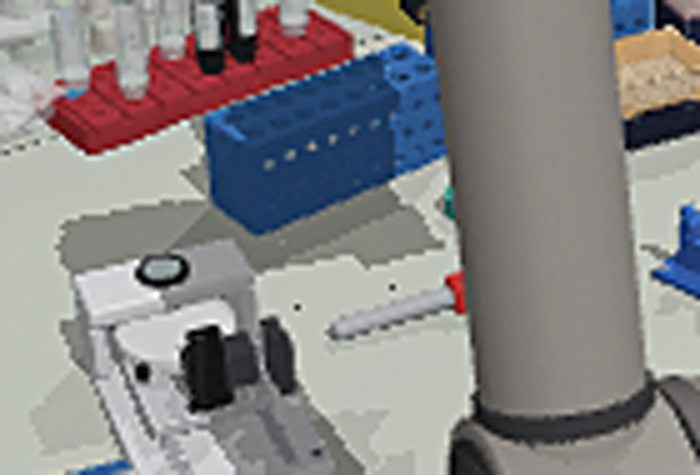

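View pics/top5c.png

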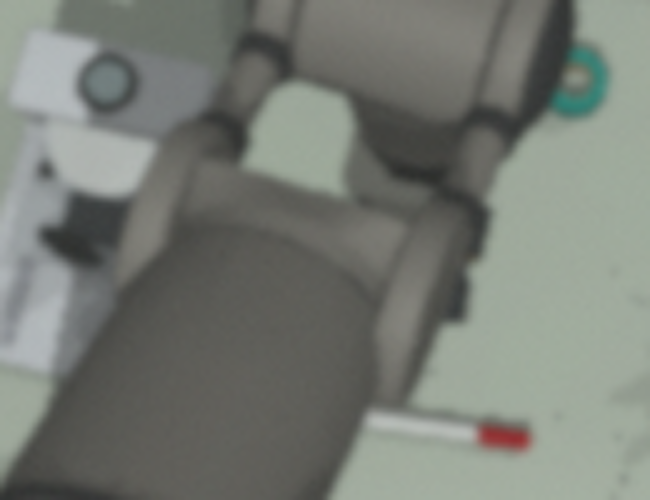

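```bash
python3 - <<'E'
from nav import *
f=lambda u,v:(145+u/5-.5,150+v/5-.5)
T=onplane("scene",f(331,332),8); S1=onplane("scene",f(448,290),18); 
print(T,S1,np.hypot(*(T-S1)[:2]))
print(bot.spot_point("scene","pin_tip"),bot.spot_point("scene","lock_pin"))
d=np.load("scened5.npy");P=cloud("scene",d);img=cv2.imread("pics/scene5.png").astype(int)
m=(P[...,2]>7)&(P[...,2]<30)&(P[...,0]>470)&(P[...,0]<560)&(P[...,1]>-60)&(P[...,1]<85)
q=P[m];print(len(q));im=img[m]
v=np.array([.184,.983]);s=(q[:,:2]-[495.7,-59.9])@v;n=(q[:,:2]-[495.7,-59.9])@[.983,-.184]
red=(im[:,2]>im[:,1]*1.6)
print("red s",np.sort(s[red]).round(0)[-8:]," all s max",np.sort(s).round(0)[-6:])
for a in range(0,130,15):
    k=(s>a)&(s<a+15)&~red
    if k.sum()>3: print(a,k.sum(),np.median(n[k]).round(1),n[k].min().round(1),n[k].max().round(1),q[k][:,2].max().round(1))
nav(508.3,7.4,100)
E
```

```text
[522.42095662  59.96922028   8.        ] [504.44030351 -38.09077415  18.        ] 99.69486643651358
[{'point': [204.0, 220.0], 'conf': 0.64}, {'point': [210.6, 215.3], 'conf': 0.62}, {'point': [188.1, 214.7], 'conf': 0.55}] [{'point': [232.9, 209.1], 'conf': 0.65}]
118
red s [20. 21. 21. 22. 22. 22. 22. 23.]  all s max [118. 120. 121. 121. 122. 123.]
15 7 -5.3 -12.1 0.2 23.9
30 16 -4.4 -10.7 5.9 22.5
45 14 -5.3 -9.6 4.0 23.0
60 13 -5.2 -9.4 -1.9 24.4
75 16 -5.6 -8.6 2.3 20.7
90 14 -4.4 -8.0 6.4 19.5
105 13 -2.9 -8.2 2.3 19.6
120 5 -4.2 -9.5 4.2 17.1
t 10.32 pos [494.9 -59.7 170. ] F [ 0.3 -0.3  0.3] w 46.0 q [-0.27  0.35  1.68 -0.    1.11 -0.09]
x [-0.003  0.001 -1.   ] y [ 0.983 -0.184 -0.003] z [-0.184 -0.983 -0.   ]
tool shift cm [ 7.    0.1  -6.84] norm 9.79
```

```bash
python3 -m handwheel '[[[1.5,0,-1.8,0],[1.5,0,-1.8,0],[2,0,-1.8,0],[2,0,-1.5,0],[2.5,0,0,0],[2.5,0,0,0],[2.5,0,0,0],[1.3,0,0,0]]]'
python3 -m handwheel '[[[0.5,0,0,0],[0,0,0,0],[0,0,0,0]]]'
python3 -c "
from nav import *
nav(508.5,8.4,2.5,-.185)"
```

```text
time: 10.98
tool_pos: [506.0, 8.4, 9.6]
tcp_rot: [-1.501, 1.565, 3.027]
contact_force: [-0.2, -0.3, -0.1]
grip_width: 45.6
time: 11.23
tool_pos: [508.4, 7.9, 8.3]
tcp_rot: [-1.375, 1.57, -3.131]
contact_force: [-0.5, -0.8, 0.8]
grip_width: 46.2
t 11.23 pos [508.4   7.9   8.3] F [-0.5 -0.8  0.8] w 46.2 q [-0.14  0.6   1.82 -0.    0.73  0.05]
x [-0.001 -0.    -1.   ] y [ 0.983 -0.184 -0.001] z [-0.184 -0.983  0.   ]
tool shift cm [ 0.58  0.   -0.05] norm 0.58
turn -3.1417
turn -0.0001
turn 3.1415
```

```bash
python3 -m handwheel '[[[0.3,0,0,0],[0.28,0,0,0],[0,0,0,0],[0,0,0,0]]]'
python3 -m handwheel '[[[0,0,0,0],[0,0,0,0],[0,0,0,0],[0,0,0,0],[0,0,0,0],[0,0,0,0],[0,0,0,0]]]' 0

```

```text
time: 11.57
tool_pos: [508.6, 7.8, 3.0]
tcp_rot: [1.466, 1.57, -0.29]
contact_force: [1.4, -0.6, -0.3]
grip_width: 46.1
time: 12.15
tool_pos: [508.4, 7.9, 2.6]
tcp_rot: [1.212, 1.571, -0.544]
contact_force: [0.9, 0.2, 1.2]
grip_width: 14.7
```

```bash
python3 -m handwheel '[[[0,0,0,0],[0,0,0,0]]]'
python3 -m handwheel '[[[-0.3,0,0,0],[-0.6,0,0,0],[-0.6,0,0,0],[-0.5,0,0,0],[0,0,0,0]]]'
python3 - <<'E'
from nav import *
from ov import *
nav(495,-60,5,-.185)
for c,cr in(("scene",(145,150,285,245)),("top",(150,140,280,240))):
    p,d=bot.capture(c); cv2.imwrite(f"pics/{c}6.png",p[:,:,::-1]); np.save(f"{c}d6.npy",d)
    overlay(c,f"pics/{c}6.png",f"pics/{c}6c.png",[],cr,5)
E
```

```text
time: 12.32
tool_pos: [508.5, 7.9, 2.6]
tcp_rot: [1.017, 1.571, -0.739]
contact_force: [-0.4, 0.4, -0.2]
grip_width: 15.4
time: 12.73
tool_pos: [509.2, 7.8, 24.0]
tcp_rot: [1.592, 1.568, -0.163]
contact_force: [0.5, 0.1, -1.5]
grip_width: 14.8
t 12.73 pos [509.2   7.8  24. ] F [ 0.5  0.1 -1.5] w 14.8 q [-0.14  0.57  1.81 -0.    0.76  0.05]
x [ 0.002 -0.    -1.   ] y [ 0.983 -0.184  0.002] z [-0.184 -0.983 -0.   ]
tool shift cm [ 1.9  -0.15  6.93] norm 7.18
turn -3.1416
turn 0.0
turn 3.1416
```

View pics/scene6c.png

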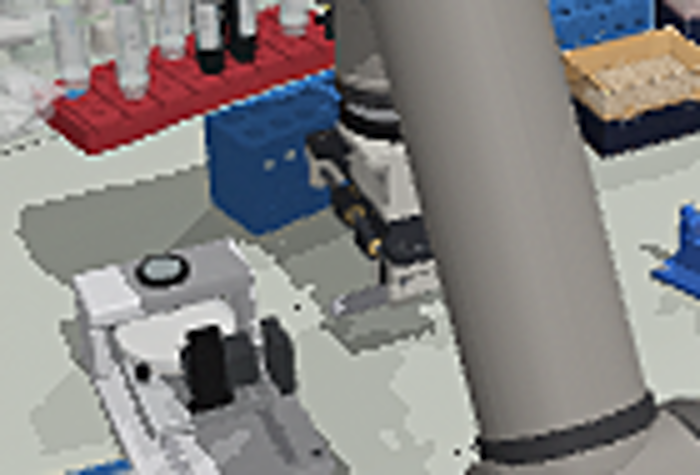

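View pics/top6c.png

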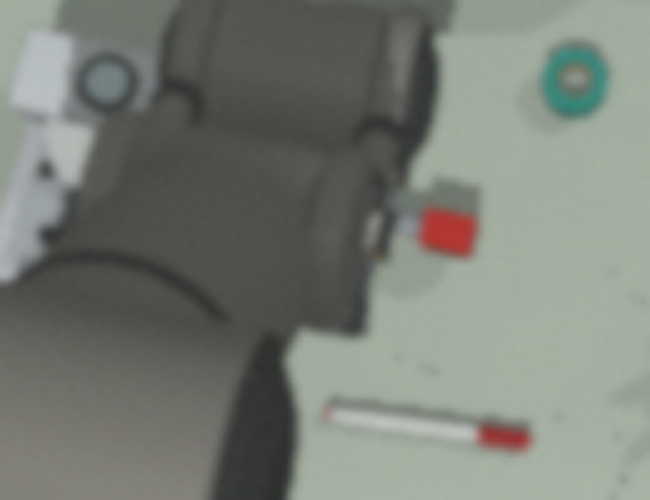

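```bash
python3 -m handwheel '[[[-2,0,0,0],[-3,0,0,0],[-3,0,0,0],[-3,0,0,0],[0,0,0,-0.08],[0,0,0,-0.11],[0,0,0,-0.11],[0,0,0,-0.11]]]'
python3 - <<'E'
from nav import *
from ov import *
nav(421,-268.6,137,.226)
sat=lambda im: im[...,0]-im[...,2]
st=rectE(-35,35,-87,73,8); ne=rectE(-20.5,20.5,-84,-31,61)
for c,n in(("scene","pics/scene1.png"),("top","pics/top0.png"),("top","pics/top5.png"),("top","pics/top6.png")):
  for s in(.6,1.):
    E=[st[1],st[3]] if c=="x" else [st[0],st[1],st[3]]
    if c=="scene": E=[st[0],st[3]]+[((-35,-87,8),(-35,73,8))]
    print(c,*fit(c,E,(423.5,-279.3),.226,s,sat,n))
o=(423.5,-279.3);w=.226
it=[(rectE(-35,35,-87,73,8),o,w,(0,255,0)),(rectE(-16,16,-31,-19,62),o,w,(0,255,255)),(rectE(-16,16,41,53,62),o,w,(0,255,255)),(rectE(-16.5,16.5,-80,-31,61),o,w,(255,255,0)) ]
overlay("scene","pics/scene1.png","pics/o8.png",it,(270,170,320,215),14)
overlay("top","pics/top5.png","pics/o9.png",it,(275,190,345,235),10)
E
```

```text
time: 13.5
tool_pos: [508.1, 7.9, 132.5]
tcp_rot: [-1.632, 1.571, -2.973]
contact_force: [0.8, -0.4, -0.8]
grip_width: 15.0
t 13.5 pos [508.1   7.9 132.5] F [ 0.8 -0.4 -0.8] w 15.0 q [-0.14  0.41  1.71 -0.    1.03 -0.37]
x [-0. -0. -1.] y [ 0.974  0.228 -0.   ] z [ 0.228 -0.974 -0.   ]
tool shift cm [ -0.44 -14.79  24.93] norm 29.0
turn -3.1372
turn 0.0044
turn 3.146
scene [ 4.21308e+02 -2.77414e+02  2.35000e-01] -146.3 [21.5, 33.7, 91.1]
scene [ 4.21292e+02 -2.77379e+02  2.36000e-01] -100.6 [13.2, 26.0, 61.5]
top [ 4.22455e+02 -2.78999e+02  2.21000e-01] -98.4 [13.0, 39.3, 46.1]
top [ 4.22774e+02 -2.79927e+02  2.20000e-01] -87.0 [14.9, 33.0, 39.1]
top [ 4.22468e+02 -2.78837e+02  2.21000e-01] -96.5 [10.6, 39.3, 46.5]
top [ 4.22887e+02 -2.80216e+02  2.19000e-01] -85.9 [13.7, 32.6, 39.6]
top [ 4.22435e+02 -2.78827e+02  2.22000e-01] -99.2 [11.1, 40.3, 47.7]
top [ 4.22887e+02 -2.80216e+02  2.19000e-01] -88.2 [14.2, 33.4, 40.5]
```

View pics/o8.png

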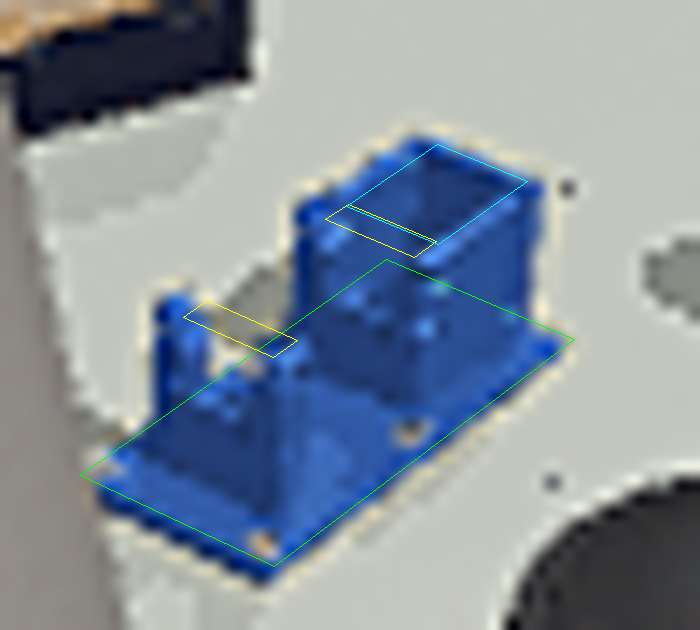

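View pics/o9.png

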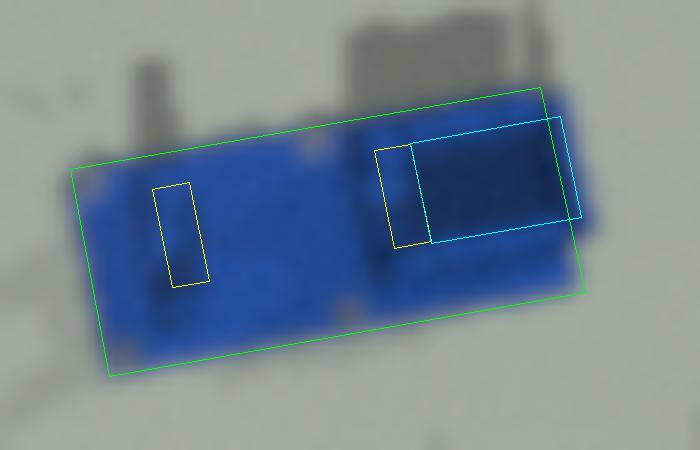

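```bash
python3 -m handwheel '[[[0,-1.0,1.7,0],[0,-1.5,2.5,0],[0,-1.5,2.5,0],[0,-1.5,2.5,0],[0,-1.5,2.5,0],[0,-1.5,2.5,0],[0,-1.5,2.5,0],[0,-1.5,2.5,0]]]'
python3 -m handwheel '[[[0,-1.5,2.5,0],[0,-1.1,1.8,0],[0,-0.7,1.2,0],[0,0,0,0],[0,0,0,0]]]'
python3 - <<'E'
from nav import *
from ov import *
nav(419.7,-267.9,130,.228)
for c,cr in(("scene",(240,130,380,230)),("top",(250,150,380,250))):
    p,d=bot.capture(c); cv2.imwrite(f"pics/{c}7.png",p[:,:,::-1]); np.save(f"{c}d7.npy",d)
    overlay(c,f"pics/{c}7.png",f"pics/{c}7c.png",[],cr,5)
E
```

```text
time: 14.17
tool_pos: [438.2, -206.0, 132.4]
tcp_rot: [-2.314, 1.57, 2.623]
contact_force: [0.2, -0.1, -2.0]
grip_width: 14.9
time: 14.58
tool_pos: [418.8, -266.0, 132.2]
tcp_rot: [-2.731, 1.57, 2.204]
contact_force: [0.7, 0.4, -2.8]
grip_width: 15.0
t 14.58 pos [ 418.8 -266.   132.2] F [ 0.7  0.4 -2.8] w 15.0 q [-0.72  0.39  1.74  0.    1.01 -0.94]
x [-0.001  0.001 -1.   ] y [ 0.975  0.221 -0.   ] z [ 0.221 -0.975 -0.001]
tool shift cm [0.22 0.05 0.2 ] norm 0.31
turn -3.1464
turn -0.0048
turn 3.1368
```

View pics/scene7c.png

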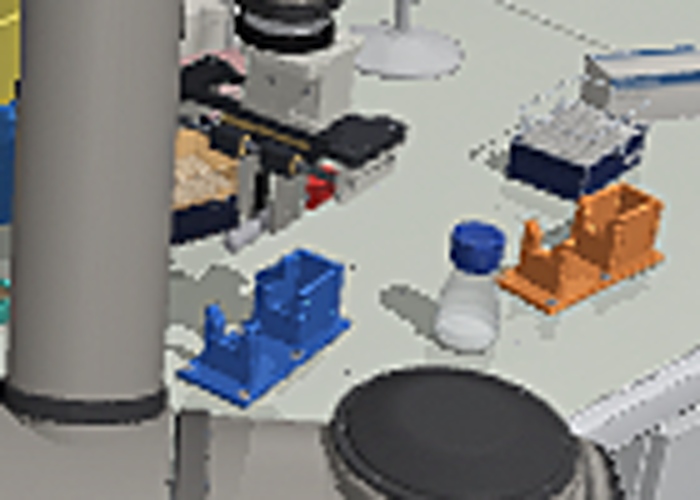

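View pics/top7c.png

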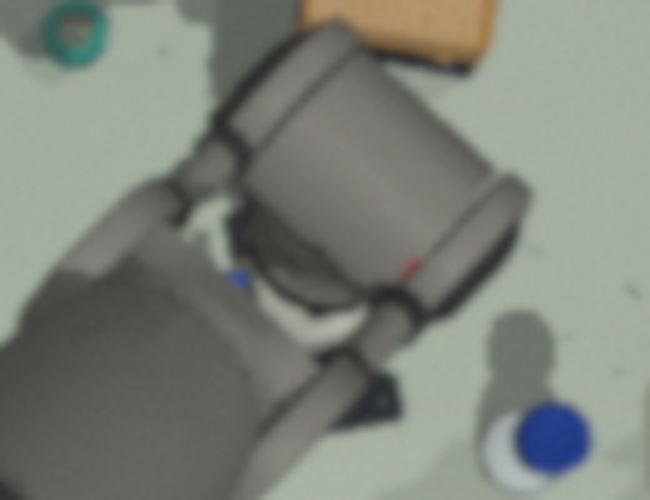

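```bash
python3 - <<'E'
from ov import *
o=bot.get_obs();p=o["tool_pos"];w=.224
G=(p[0],p[1])
z=p[2]+8.5
it=[([((0,-48.5,z),(0,51.5,z))],G,w,(0,255,0)),(rectE(-13,13,-84.5,-48.5,z+13),G,w,(255,255,0)),(rectE(-13,13,-84.5,-48.5,z-13),G,w,(255,255,0)),(rectE(-8,8,51.5,51.6,z),G,w,(0,255,255)),(rectE(0,.1,51.4,51.6,z-8)+rectE(0,.1,51.4,51.6,z+8),G,w,(255,0,255))]
overlay("scene","pics/scene7.png","pics/o10.png",it,(275,150,330,190),13)
E
```

```text
(no output)
```

View pics/o10.png

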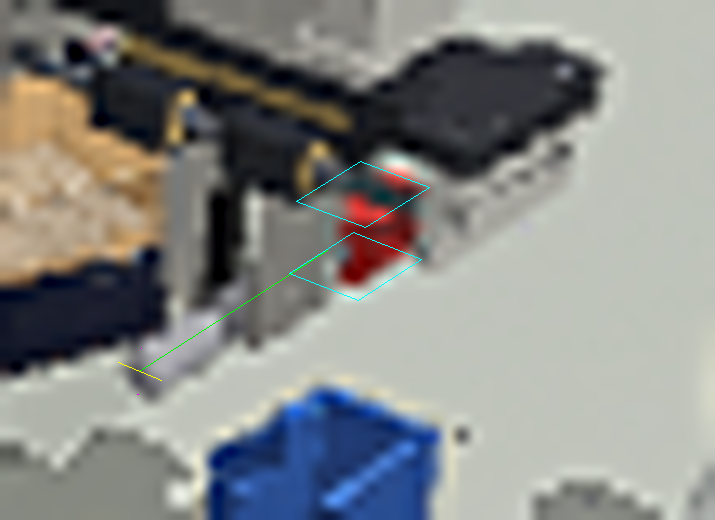

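```bash
python3 -m handwheel '[[[2,0,0.1,0],[2,0,0,0],[1,0,0,0],[0,0,0,0],[0,0,0,0]]]'
python3 - <<'E'
from nav import *
from ov import *
nav(419.7,-267.9,40,.228)
for c,cr in(("scene",(265,150,325,205)),):
    p,d=bot.capture(c); cv2.imwrite(f"pics/{c}8.png",p[:,:,::-1])
    overlay(c,f"pics/{c}8.png",f"pics/{c}8c.png",[],cr,11)
E
```

```text
time: 15.1
tool_pos: [419.6, -266.1, 82.6]
tcp_rot: [-2.528, 1.57, 2.411]
contact_force: [-0.3, 0.4, -0.7]
grip_width: 15.3
t 15.1 pos [ 419.6 -266.1   82.6] F [-0.3  0.4 -0.7] w 15.3 q [-0.72  0.46  1.79  0.    0.89 -0.95]
x [-0.001  0.001 -1.   ] y [ 0.975  0.224 -0.001] z [ 0.224 -0.975 -0.001]
tool shift cm [ 4.26 -0.03  0.18] norm 4.26
turn -3.1436
turn -0.002
turn 3.1396
```

View pics/scene8c.png

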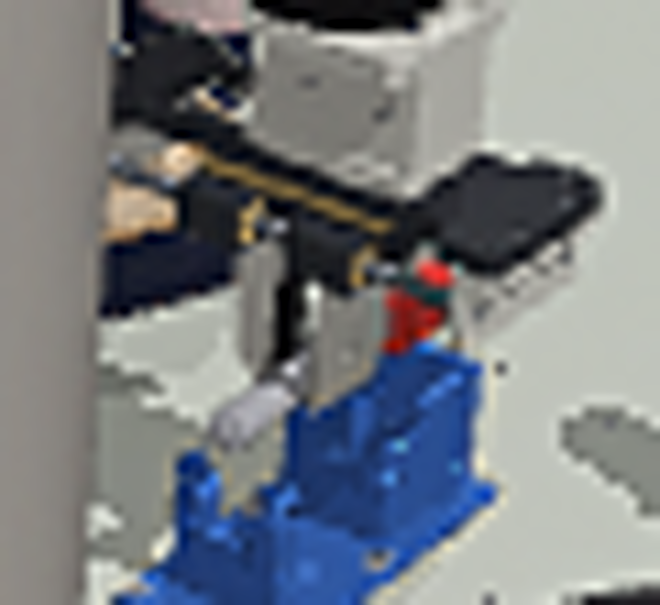

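```bash
python3 -m handwheel '[[[1,0,0.1,0],[1,0,0,0],[0.5,0,0,0],[0,0,0,0],[0,0,0,0]]]'
python3 - <<'E'
from nav import *
from ov import *
nav(419.7,-267.9,40,.228)
for c,cr in(("scene",(265,150,325,205)),):
    p,d=bot.capture(c); cv2.imwrite(f"pics/{c}9.png",p[:,:,::-1])
    overlay(c,f"pics/{c}9.png",f"pics/{c}9c.png",[],cr,11)
E
```

```text
time: 15.57
tool_pos: [419.4, -267.7, 57.2]
tcp_rot: [-2.446, 1.57, 2.491]
contact_force: [-0.8, 0.9, -0.5]
grip_width: 15.3
t 15.57 pos [ 419.4 -267.7   57.2] F [-0.8  0.9 -0.5] w 15.3 q [-0.72  0.5   1.81 -0.    0.83 -0.95]
x [-0.001  0.001 -1.   ] y [ 0.975  0.223 -0.001] z [ 0.223 -0.975 -0.001]
tool shift cm [1.72 0.02 0.03] norm 1.72
turn -3.1446
turn -0.0031
turn 3.1385
```

View pics/scene9c.png

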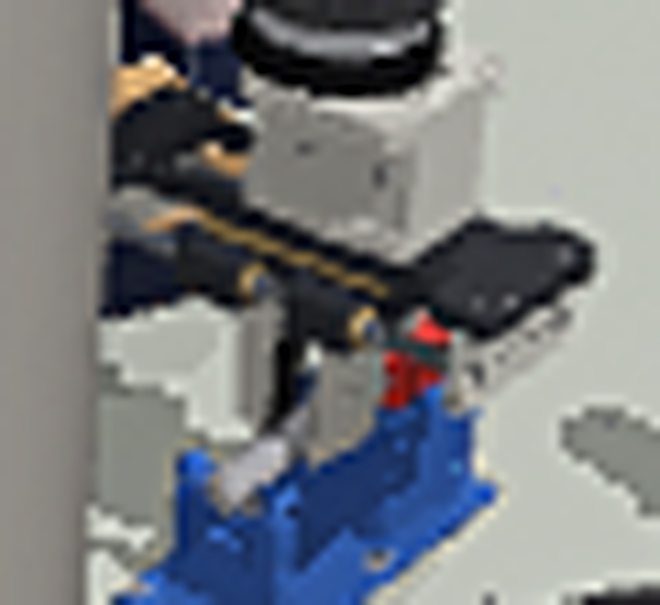

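Pin enters the front notch, head over the nest. Continue gently.

```bash
python3 -m handwheel '[[[0.5,0,0,0],[0.4,0,0,0],[0.3,0,0,0],[0,0,0,0],[0,0,0,0]]]'
python3 -m handwheel '[[[0.2,0,0,0],[0.15,0,0,0],[0,0,0,0],[0,0,0,0]]]'
```

```text
time: 16.03
tool_pos: [419.6, -267.8, 45.4]
tcp_rot: [-2.378, 1.57, 2.56]
contact_force: [0.2, 0.1, -0.5]
grip_width: 15.0
time: 16.37
tool_pos: [420.0, -268.0, 42.2]
tcp_rot: [0.726, 1.57, -0.62]
contact_force: [1.7, -1.1, -1.1]
grip_width: 15.0
```

```bash
python3 -m handwheel '[[[0.15,0,0,0],[0.1,0,0,0],[0,0,0,0],[0,0,0,0]]]'
python3 -m handwheel '[[[0.1,0,0,0],[0,0,0,0],[0,0,0,0]]]'
python3 -m handwheel '[[[0.1,0,0,0],[0,0,0,0],[0,0,0,0]]]'
```

```text
time: 16.7
tool_pos: [419.9, -267.9, 39.6]
tcp_rot: [0.729, 1.57, -0.617]
contact_force: [2.5, -0.4, -1.8]
grip_width: 15.2
time: 16.95
tool_pos: [419.9, -268.0, 38.7]
tcp_rot: [0.613, 1.57, -0.733]
contact_force: [3.4, -0.0, -0.4]
grip_width: 15.1
time: 17.2
tool_pos: [419.9, -268.1, 37.8]
tcp_rot: [0.517, 1.57, -0.829]
contact_force: [3.6, -0.3, 3.0]
grip_width: 14.8
```

```bash
python3 -m handwheel '[[[0,0.1,0,0],[0.08,0,0,0],[0,0,0,0],[0,0,0,0]]]'
python3 - <<'E'
from nav import *
from ov import *
nav(419.7,-267.9,40,.228)
for c,cr in(("scene",(265,150,325,205)),):
    p,d=bot.capture(c); cv2.imwrite(f"pics/{c}10.png",p[:,:,::-1])
    overlay(c,f"pics/{c}10.png",f"pics/{c}10c.png",[],cr,11)
E
```

```text
time: 17.53
tool_pos: [420.4, -267.8, 37.0]
tcp_rot: [-1.177, 1.57, -2.523]
contact_force: [-1.0, -2.3, 5.3]
grip_width: 15.1
t 17.53 pos [ 420.4 -267.8   37. ] F [-1.  -2.3  5.3] w 15.1 q [-0.72  0.54  1.83 -0.    0.78 -0.95]
x [-0. -0. -1.] y [ 0.975  0.223 -0.   ] z [ 0.223 -0.975  0.   ]
tool shift cm [-0.3  -0.07 -0.  ] norm 0.31
turn -3.1446
turn -0.003
turn 3.1386
```

View pics/scene10c.png

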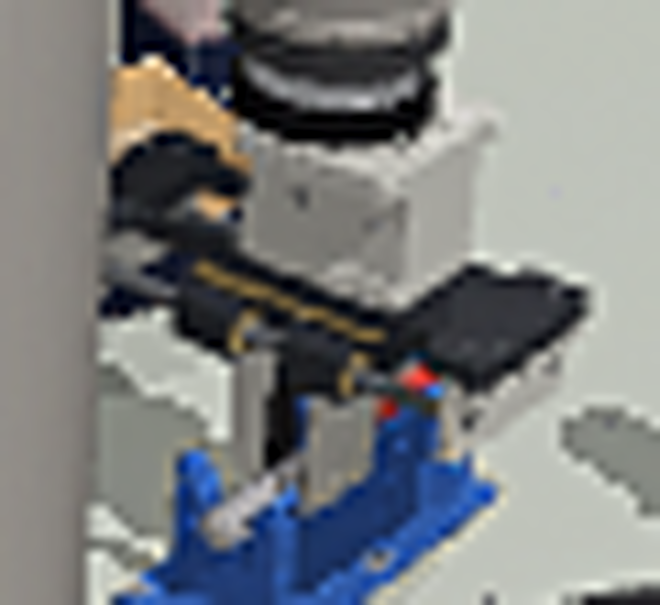

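```bash
python3 -m handwheel '[[[0,0,0,0],[0,0,0,0],[0,0,0,0],[0,0,0,0],[0,0,0,0]]]' 0.42
python3 -m handwheel '[[[-1,0,0,0],[-2,0,0,0],[-3,0,0,0],[-3,0,0,0],[-3,0,0,0],[-3,0,0,0],[-2,0,0,0],[0,0,0,0]]]'
python3 - <<'E'
from nav import *
from ov import *
nav(419.7,-267.9,40,.228)
for c,cr in(("scene",(265,150,325,205)),("top",(265,180,345,240))):
    p,d=bot.capture(c); cv2.imwrite(f"pics/{c}11.png",p[:,:,::-1]); np.save(f"{c}d11.npy",d)
    overlay(c,f"pics/{c}11.png",f"pics/{c}11c.png",[],cr,9)
E
```

```text
time: 18.0
tool_pos: [420.5, -267.3, 36.5]
tcp_rot: [-2.51, 1.57, 2.428]
contact_force: [-0.3, 0.4, 0.2]
grip_width: 38.0
time: 18.67
tool_pos: [422.3, -268.9, 212.1]
tcp_rot: [0.624, 1.562, -0.721]
contact_force: [-0.1, 0.2, 0.6]
grip_width: 38.5
t 18.67 pos [ 422.3 -268.9  212.1] F [-0.1  0.2  0.6] w 38.5 q [-0.72  0.31  1.62 -0.    1.21 -0.95]
x [ 0.007 -0.006 -1.   ] y [0.975 0.223 0.005] z [ 0.223 -0.975  0.007]
tool shift cm [17.21 -0.32 -0.28] norm 17.21
turn -3.1444
turn -0.0028
turn 3.1388
```

View pics/scene11c.png

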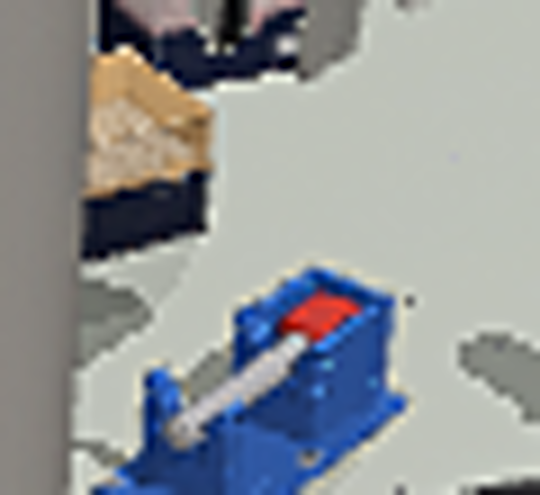

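View pics/top11c.png

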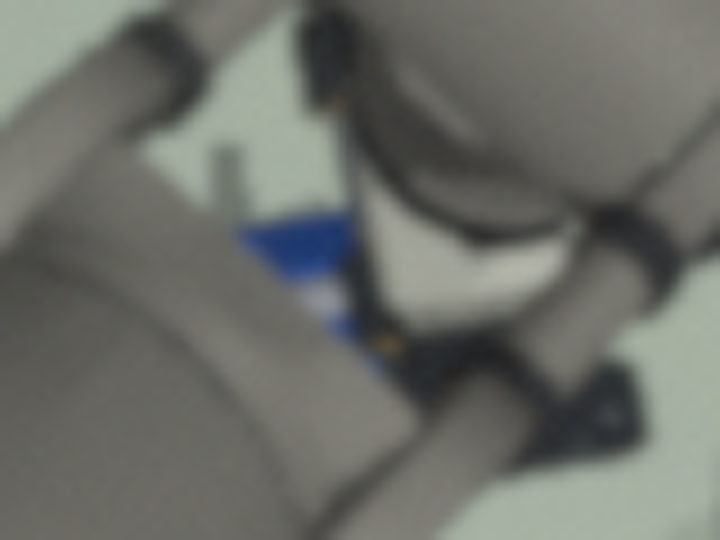

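```bash
python3 -m handwheel '[[[0,0,0,0.1],[0,0,0,0.1],[0,0,0,0.1],[0,0,0,0.11],[0,0,0,0]]]'
python3 -c "
from nav import *
nav(470,186.5,180,-.185)"
```

```text
time: 19.18
tool_pos: [419.9, -267.0, 205.3]
tcp_rot: [-2.101, 1.568, 2.422]
contact_force: [0.0, 0.7, 0.8]
grip_width: 38.5
t 19.18 pos [ 419.9 -267.   205.3] F [0.  0.7 0.8] w 38.5 q [-0.72  0.31  1.63 -0.    1.2  -0.53]
x [-0.002  0.002 -1.   ] y [ 0.982 -0.188 -0.003] z [-0.188 -0.982 -0.002]
tool shift cm [  2.62  -3.59 -45.48] norm 45.69
turn -3.1455
turn -0.0039
turn 3.1377
```

```bash
python3 -m handwheel '[[[0,-0.2,-2.5,0],[0,-0.3,-3.5,0],[0,-0.3,-3.5,0],[0,-0.3,-3.5,0],[0,-0.3,-3.5,0],[0,-0.3,-3.5,0],[0,-0.3,-3.5,0],[0,-0.3,-3.5,0]]]'
python3 -m handwheel '[[[0,-0.3,-3.5,0],[0,-0.3,-3.5,0],[0,-0.3,-3.5,0],[0,-0.3,-3.5,0],[0,-0.2,-2.5,0],[0,-0.2,-1.5,0],[0,0,0,0],[0,0,0,0]]]'
python3 - <<'E'
from nav import *
from ov import *
nav(470,186.5,130,-.185)
for c,cr in(("scene",(145,150,265,245)),("top",(130,140,260,240))):
    p,d=bot.capture(c); cv2.imwrite(f"pics/{c}12.png",p[:,:,::-1]); np.save(f"{c}d12.npy",d)
o=(521.,176.5);w=-.185
it=[(rectE(-58,-46,-12,12,94),o,w,(255,0,255))]
overlay("scene",f"pics/scene12.png",f"pics/scene12c.png",it,(145,150,265,245),6)
for c in("scene","top"):print(bot.spot_point(c,"carriage_grip"))
d=np.load("scened12.npy");P=cloud("scene",d)
m=(P[...,2]>86)&(P[...,2]<100)&(abs(P[...,0]-470)<20)&(abs(P[...,1]-186)<25); print(m.sum(),P[m].mean(0),P[m].min(0),P[m].max(0))
d=np.load("scened1.npy");P=cloud("scene",d)
m=(P[...,2]>90)&(P[...,2]<100)&(abs(P[...,0]-470)<20)&(abs(P[...,1]-186)<25); print(m.sum(),P[m].mean(0),P[m].min(0),P[m].max(0))
E
```

```text
time: 19.85
tool_pos: [446.9, 3.8, 206.0]
tcp_rot: [-1.515, 1.569, 3.016]
contact_force: [0.1, -0.3, 0.3]
grip_width: 38.5
time: 20.52
tool_pos: [464.4, 182.2, 205.7]
tcp_rot: [-0.99, 1.568, -2.742]
contact_force: [0.5, -0.1, -0.1]
grip_width: 38.4
t 20.52 pos [464.4 182.2 205.7] F [ 0.5 -0.1 -0.1] w 38.4 q [ 0.22  0.31  1.63 -0.    1.2   0.4 ]
x [-0.002 -0.001 -1.   ] y [ 0.984 -0.18  -0.002] z [-0.18  -0.984  0.001]
tool shift cm [ 7.57  0.49 -0.54] norm 7.61
turn -3.1372
turn 0.0044
turn 3.1459
[{'point': [183.3, 216.1], 'conf': 0.59}]
[{'point': [163.3, 180.6], 'conf': 0.78}, {'point': [303.8, 212.1], 'conf': 0.71}]
28 [467.87649551 190.29738469  92.7163507 ] [460.82195355 178.26913129  87.00922503] [476.38249292 200.55980137  97.85145505]
18 [469.08643516 189.58884542  94.56640273] [459.87132692 178.06424978  90.10559997] [478.50869971 199.83599152  97.92242748]
```

View pics/scene12c.png

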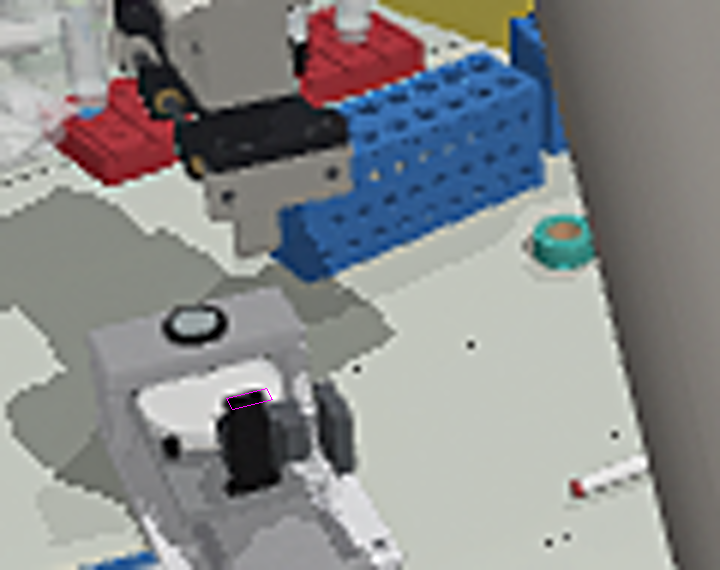

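View pics/top12.png

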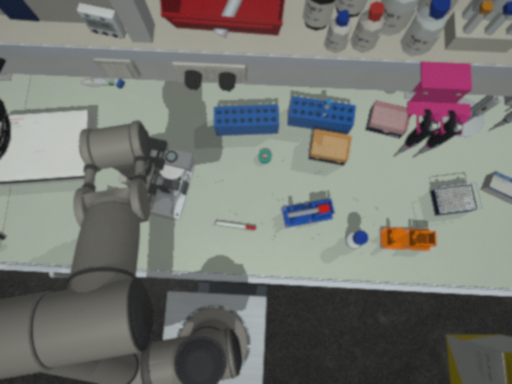

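```bash
python3 -m handwheel '[[[2,0.25,-0.3,0],[2.5,0.25,-0.3,0],[2.5,0,0,0],[2.5,0,0,0],[2,0,0,0],[1,0,0,0],[0.4,0,0,0],[0,0,0,0]]]' 0.5
python3 - <<'E'
from nav import *
from ov import *
nav(470,187.5,76,-.185)
p,d=bot.capture("scene"); cv2.imwrite(f"pics/scene13.png",p[:,:,::-1])
overlay("scene",f"pics/scene13.png",f"pics/scene13c.png",[],(145,150,265,245),6)
E
```

```text
time: 21.38
tool_pos: [471.1, 186.3, 77.5]
tcp_rot: [-1.022, 1.57, -2.779]
contact_force: [0.1, 0.3, 0.8]
grip_width: 46.1
t 21.38 pos [471.1 186.3  77.5] F [0.1 0.3 0.8] w 46.1 q [ 0.23  0.48  1.77 -0.    0.89  0.41]
x [-0.001 -0.    -1.   ] y [ 0.983 -0.185 -0.001] z [-0.185 -0.983  0.   ]
tool shift cm [ 0.15 -0.13 -0.1 ] norm 0.22
turn -3.1422
turn -0.0006
turn 3.141
```

View pics/scene13c.png

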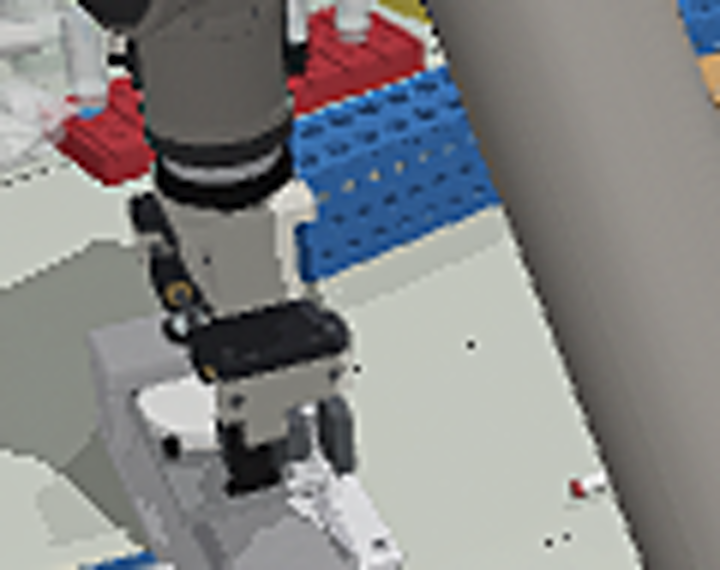

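```bash
python3 -m handwheel '[[[0.1,-0.1,0,0],[0,0,0,0],[0,0,0,0],[0,0,0,0],[0,0,0,0],[0,0,0,0],[0,0,0,0],[0,0,0,0]]]' 0
python3 -m handwheel '[[[0,-0.5,0,0],[0,-0.8,0,0],[0,-0.8,0,0],[0,0,0,0]]]'
python3 -c "
from nav import *
nav(470,187.5,76,-.185)"
```

```text
time: 22.1
tool_pos: [470.4, 187.1, 77.1]
tcp_rot: [1.793, 1.57, 0.037]
contact_force: [-1.2, -0.9, 2.5]
grip_width: 11.6
time: 22.43
tool_pos: [447.4, 191.3, 77.1]
tcp_rot: [-1.49, 1.569, 3.038]
contact_force: [-1.5, 0.7, 6.3]
grip_width: 11.6
t 22.43 pos [447.4 191.3  77.1] F [-1.5  0.7  6.3] w 11.6 q [0.25 0.46 1.82 0.   0.86 0.43]
x [-0.001  0.    -1.   ] y [ 0.983 -0.184 -0.001] z [-0.184 -0.983  0.   ]
tool shift cm [ 0.1   2.29 -0.04] norm 2.29
turn -3.1412
turn 0.0004
turn 3.142
```

```bash
python3 -m handwheel '[[[0,-0.8,0,0],[0,-0.8,0,0],[0,-0.8,0,0],[0,-0.7,0,0],[0,-0.4,0,0],[0,-0.1,0,0],[0,0,0,0],[0,0,0,0]]]'
python3 -c "
from nav import *
nav(470,187.5,76,-.185)"
```

```text
time: 23.1
tool_pos: [412.6, 197.8, 77.0]
tcp_rot: [-1.364, 1.57, -3.12]
contact_force: [-1.4, -0.1, 8.7]
grip_width: 11.6
t 23.1 pos [412.6 197.8  77. ] F [-1.4 -0.1  8.7] w 11.6 q [0.28 0.41 1.9  0.   0.83 0.46]
x [-0.001 -0.    -1.   ] y [ 0.983 -0.184 -0.001] z [-0.184 -0.983  0.   ]
tool shift cm [ 0.1   5.83 -0.04] norm 5.84
turn -3.1413
turn 0.0003
turn 3.1419
```

```bash
python3 -m handwheel '[[[0,-0.1,0,0],[0,-0.08,0,0],[0,0,0,0],[0,0,0,0]]]'
python3 -m handwheel '[[[0,0,0,0],[0,0,0,0],[0,0,0,0],[0,0,0,0],[0,0,0,0]]]' 0.45
python3 -m handwheel '[[[-1,0,0,0],[-2,0,0,0],[-3,0,0,0],[-3,0,0,0],[-3,0,0,0],[-3,0,0,0],[0,0,0,0],[0,0,0,0]]]'
python3 -m handwheel '[[[0,0,2.5,0],[0,0,2.5,0],[0,0,2.5,0],[0,0,2.5,0],[0,0,2.5,0],[0,0,2.5,0],[0,0,2,0],[0,0,0,0]]]'
python3 - <<'E'
from nav import *
from ov import *
nav(470,187.5,76,-.185)
for c in("scene","top"):
    p,d=bot.capture(c); cv2.imwrite(f"pics/{c}14.png",p[:,:,::-1]); np.save(f"{c}d14.npy",d)
o=(521.,176.5);w=-.185
it=[(rectE(-118,-106,-12,12,94),o,w,(255,0,255))]
overlay("scene",f"pics/scene14.png",f"pics/scene14c.png",it,(145,150,265,245),6)
s=(422.3,-278.5);sw=.227
st=[(rectE(-13,13,-73.5,-37.5,58),s,sw,(255,255,0)),([((0,-37.5,45),(0,62.5,45))],s,sw,(0,255,0)),(rectE(-16.5,16.5,-80,-31,61),s,sw,(0,255,255))]
overlay("top","pics/top14.png","pics/top14c.png",st,(275,190,345,235),10)
overlay("scene","pics/scene14.png","pics/s14c.png",st,(265,160,335,215),10)
E
```

```text
time: 23.43
tool_pos: [411.8, 198.0, 77.0]
tcp_rot: [1.391, 1.571, -0.365]
contact_force: [1.4, -1.7, 5.3]
grip_width: 11.8
time: 23.85
tool_pos: [411.8, 197.9, 76.5]
tcp_rot: [-1.165, 1.57, -2.921]
contact_force: [0.4, 0.3, 0.1]
grip_width: 39.4
time: 24.52
tool_pos: [412.9, 198.1, 228.1]
tcp_rot: [2.04, 1.567, 0.285]
contact_force: [0.4, 0.1, -1.4]
grip_width: 41.2
time: 25.18
tool_pos: [379.6, 28.5, 225.4]
tcp_rot: [-1.179, 1.567, -2.937]
contact_force: [0.6, -0.2, -0.7]
grip_width: 41.0
t 25.18 pos [379.6  28.5 225.4] F [ 0.6 -0.2 -0.7] w 41.0 q [-0.13  0.08  1.87 -0.    1.19  0.06]
x [-0.003 -0.001 -1.   ] y [ 0.982 -0.187 -0.003] z [-0.187 -0.982  0.001]
tool shift cm [ 14.9    5.96 -17.33] norm 23.61
turn -3.1443
turn -0.0027
turn 3.1389
```

View pics/scene14c.png

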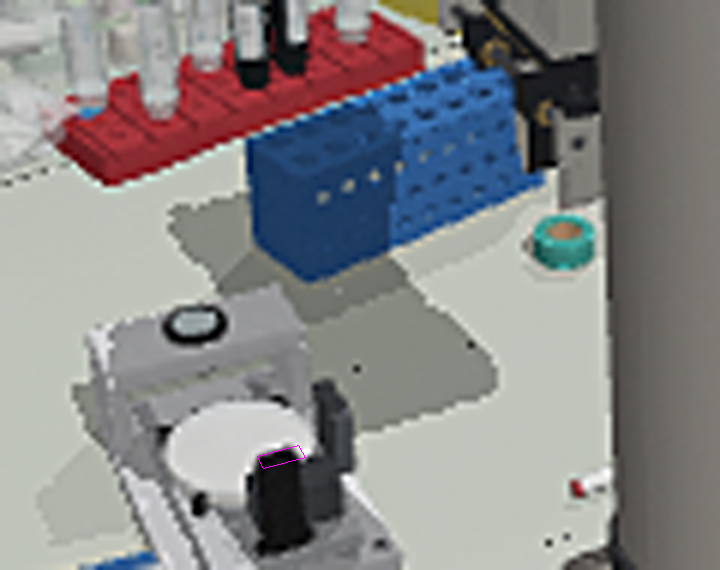

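View pics/top14c.png

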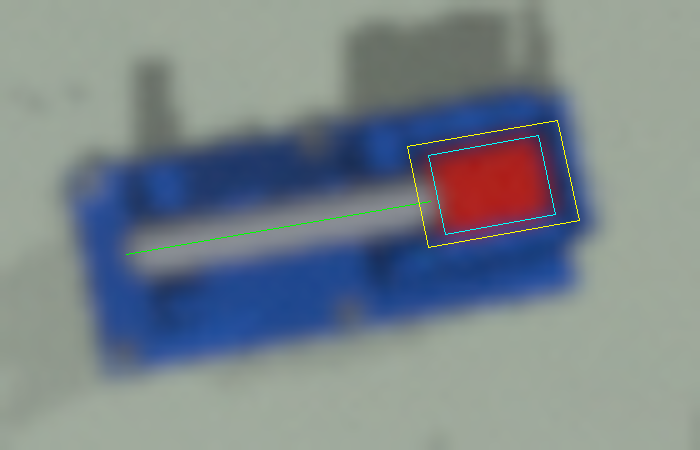

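View pics/s14c.png

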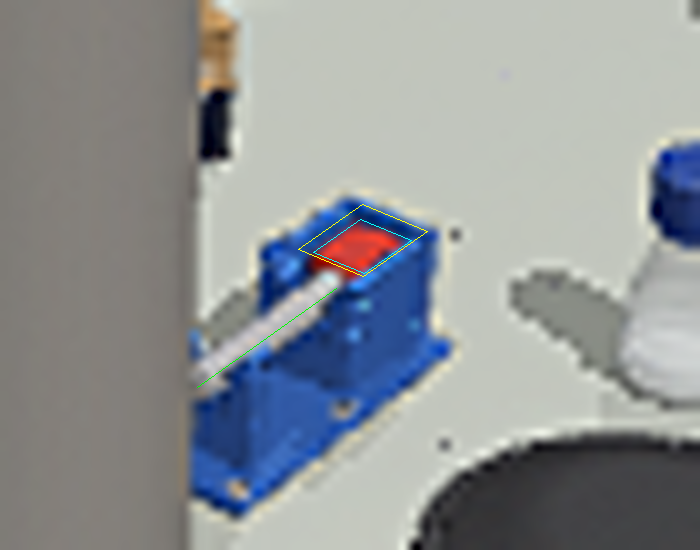

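View pics/top14.png

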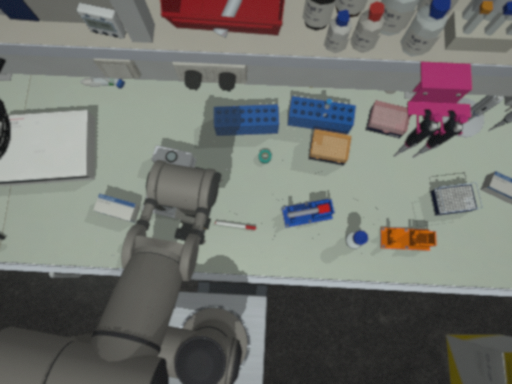

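```bash
python3 -m handwheel '[[[0,0,0,0],[0,0,0,0],[0,0,0,0],[0,0,0,0]]]'
python3 -c "
from plant import bot
print(bot.close_job())"
```

```text
time: 25.62
tool_pos: [381.1, 31.4, 226.6]
tcp_rot: [-1.53, 1.571, 2.999]
contact_force: [0.5, -0.2, -0.2]
grip_width: 41.4
the job is handed in; nothing more can be done
None
```

I finished the job and handed it in at about 25.6 s of the 64 s allowed; no verdict was reported.

I drew the pin out about 130 mm by its head, laid it on the bench and let go. Then I took it again by the shank, lowered it into the blue stand with the head in the nest, and released it. Finally I pulled the carriage out by its grip, released it, and moved the arm clear.

**Last checks:**
- **Pin:** both cameras show it in both notches, with the head inside the nest, in line with the stand to within my measuring accuracy of about 2 mm.
- **Carriage:** I moved the grip about 59.6 mm, and its outline drawn at 60 mm matches the picture. I did not feel a clear push from the stop.
- **Dish:** it is flat between its pegs.
- **Bystanders:** the bottle, tape roll, carton and marker look unmoved in the pictures, but I did not measure them.
- **Robot:** about 0.5 N at the wrist, gripper open, touching nothing.

**Where readings disagreed:**
- The gripper read about 15 mm on the 16 mm shank. The pin still held firmly.
- The two cameras placed the stand 1–2 mm apart, and the first contact in the notch pushed sideways with about 3.5 N. I corrected this by 1 mm before letting go.

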